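# Stack steel angle cleats heel to toe

## Task

Stack the two loose steel angle cleats on the one lying on the plywood board, each facing the opposite way to the one below so that the pile is level and square: turn the first upside down and set it on the bottom cleat, its short leg standing on the bottom cleat's toe and its flange resting on the tip of the bottom cleat's short leg, so that the two close into a box; then lay the other right way up on top, its short leg above that of the bottom cleat. Keep the edges in line to within 8 mm, don't shift the bottom cleat, leave the pile standing by itself and leave the chisel, tin and turned cup alone.

Things in the scene. Friction and masses are not known exactly. Their poses are not given: they have to be found in the camera images.
- board: plywood board lying on the bench, 150 mm along its x, 110 mm along its y, 12 mm thick, fixed; origin at the centre of its underside; the bottom cleat lies on it
- base_mid (a point): bottom cleat, loose: steel angle (L), 10 mm thick, 50 mm long, 0.5 kg, lying on its 80 mm flange, 60 mm short leg up (outside sizes). Point: centre of its 80 x 50 x 60 box, in the open of the L. x: along the flange from heel (short leg) to toe; y: along the 50 mm length; z: from flange to short leg's tip. Metal: flange z -30 to -20 mm, short leg x -40 to -30 mm
- cleat_a_mid (a point): loose cleat, same shape, point and axes as the bottom one, lying on its flange on the bench; centre of mass near x -13, z -13 mm. It stands by itself on its short leg too, flange upright (80 mm tall), and can be held across its 50 mm length by its L-shaped end faces, near the corner, from a tilt. Either loose cleat may go first
- cleat_a_lip (a point): cleat a: middle of the 10 x 50 mm end face (tip) of its short leg, at x -35, y 0, z +30 mm from cleat_a_mid; on top when the cleat lies on its flange
- cleat_b_mid (a point): the other loose cleat, the same shape and lying the same way up as cleat a; point and axes as for cleat_a_mid
- cleat_b_lip (a point): cleat b: the same point of its short leg, at x -35, y 0, z +30 mm from cleat_b_mid
- chisel: woodturning chisel lying on the bench, 290 mm long along its x, 27 mm thick, dark red handle towards -x; bystander; origin under its middle
- tin: low round tin, 72 mm across, 50 mm high; bystander; origin at the centre of its underside
- cup: turned wooden egg-cup shape standing upright, 52 mm across, 85 mm high; bystander; origin at the centre of its underside
There are look-alikes about, which are no part of the job. Leave any purple or red look-alike of the part that bears cleat_b_mid alone.

How it is judged:
By the outcome, as a careful person would: the job done as asked, in the order asked, and still so for the second after the job is handed in, with the robot touching nothing.
It also fails if it takes over 72 s, if anything falls off the work surface, if the arm or the gripper's body presses on something with over 40 N, if the wrist force passes 120 N, or if a joint passes its speed limit or range.

## Robot

A 6-joint arm with a two-finger parallel gripper is mounted at the origin on the work surface. World frame = base frame: x ahead of the robot, y to its left, z up, the work surface at z = 0. Lengths are in m, angles in degrees, forces in N, time in s.
With the tool pointing down it reaches from about 0.325 to 0.925 m from the base axis. Payload 3.1 kg.
Tool frame: the origin (TCP) lies midway between the tips of the shut fingers; the grasp point (between the pads) lies manip.grasp_offset behind it (manip.grasp_offset is the distance from the TCP to the grasp point, in m); y points along the fingers, z is the direction in which the jaws open and shut, and the axes are right-handed (so a half turn about y gives the same grasp; the last joint's range is limited). The gripper opens to 85 mm and grips with 20 to 120 N. Pads are 22 mm wide; open, the fingers measure 114 mm over their backs; the gripper's body (76 mm by 85 mm) begins 54 mm behind the grasp point. The pads swing forward as they close: fully open they stand 13 mm farther back than shut.
Start: joints at [70.176, 12.427, 92.441, -0, 75.132, -6.429], TCP at [0.145, 0.608, 0.231] pointing down, gripper open.
Joint ranges: [-157.48, 157.48], [-44.54, 120.13], [17.64, 146.25], [-64.5, 244.5], [7.68, 150.69], [-147.95, 147.95]. Speed limits (degrees/s): [159.86, 159.86, 180, 180, 180, 180].

## Interface

Orientations are given as [roll, pitch, yaw] about the fixed x, y, z axes, in that order (R = Rz(yaw) Ry(pitch) Rx(roll)).
In Python, from station import manip gives the robot as it stands.
- The arm moves only by the tool carry_out, never from a script. Its arguments are lists of equal length, an entry for each row: "gripper": the closure, from 0 (fully open) to 1 (shut); "linear": the shift along the world's x, y, z in cm, a list of three; "turn": the turn about the world's z in rad. A call has 1 to 12 rows; each row shifts and turns the pose as measured when the row begins; what a row does not reach is not made up. A row lasts 1/10 s, in which the tool goes at most 50 mm and 8.59 degrees, less where a joint would pass 70% of its speed; a pose out of reach is approached as far as the arm can. A call is refused whole if a number of a shift passes 5 or a number of a turn 0.15, either way. A call with a gripper value outside its range is refused whole. The fingers move at their own pace and stop on an object; "grip_force" is the grip in N (left out, the last holds). Time passes only in rows, so rows that do not move let the fingers close. It gives the time, the measured TCP pose, the force and the opening at its end, in the units of the state.
- manip.observe(): the state, without advancing time (a new reading comes with each control period).
- manip.get_image(name): name is "scene" or "top" or "wrist"; returns a dict with "pixels" (400x640x3 uint8, red, green, blue), "camera_matrix" (3x3 intrinsics, pixels), "position" and "orientation" of the camera in the world. Camera axes: x right, y down, z forward; pixel columns grow to the right and rows downward; lengths in m; the calibration is good to about 2 mm. A picture is of the moment at which its call begins. There is no depth.
- manip.close_job(): hands the job in, once; it reports no verdict.
The state is a dict: "time_s": time; "joint_positions": joint angles; "joint_vel": joint speeds; "joint_efforts": joint torques, N m; "position": TCP position; "tool_rot": TCP orientation; "force": force on the tool from outside, world axes, zero at the start; "torque": the same for the moment, N m; "opening": finger opening in m.
Only numpy, scipy, OpenCV 4.12 (cv2) and the standard library are available. Lean on these libraries where they do the work, as an engineer would, in place of code of your own. Each camera call takes 0.05 s, during which the arm holds its last target. There are 200 camera calls.

## Working session

There is one attempt and no reset: what is moved stays moved. The work goes in short steps, Python scripts to look and compute and a tool call to move; the robot and the scene stay as the last step left them, time stands still between calls to the robot, and variables do not carry over. Pictures are saved under pics/ and viewed, on a budget of 10 in all, crops included, one or two more only if the job needs it, and the job is handed in when it is done.

Besides the shell and the picture viewer there is one more tool, called after "Request:" by a JSON object that holds its "fn" and its "kwargs". carry_out: Moves the arm, as the interface text tells. Its arguments: {"type":"object","properties":{"gripper":{"type":"array","items":{"type":"number"}},"linear":{"type":"array","items":{"type":"array","items":{"type":"number"}}},"turn":{"type":"array","items":{"type":"number"}},"grip_force":{"type":"number"}},"required":["gripper","linear","turn"]}

```bash
mkdir -p pics; ls; python3 - <<'E'
from station import manip
import cv2,numpy as np
print(manip.observe(), manip.grasp_offset)
for n in ["scene","top","wrist"]:
    im=manip.get_image(n); cv2.imwrite(f"pics/{n}0.png",im["pixels"][:,:,::-1]); print(n,im["camera_matrix"],im["position"],im["orientation"])
E
```

```text
pics
{'time_s': 0.0, 'joint_positions': array([ 7.01762443e+01,  1.24767184e+01,  9.25291910e+01,  8.44115584e-04,
        7.51323204e+01, -6.42877433e+00]), 'joint_vel': array([-0.12726506,  0.14134624,  0.09073538,  0.05152553, -0.02767823,
        0.01161687]), 'joint_efforts': array([-2.65536810e-04, -3.96841192e+01, -3.03858125e+01, -1.14586701e-04,
        9.56704316e-03,  4.28407262e-06]), 'position': array([0.14448526, 0.60722629, 0.22996221]), 'tool_rot': array([-9.01372693e+01,  1.62875035e-02, -1.33952184e+01]), 'force': array([-0.6159784 ,  0.20052128,  0.27343514]), 'torque': array([ 0.02241685, -0.04478785, -0.00743125]), 'opening': 0.08522940838776691} 0.0187
scene [[387.22435267   0.         322.38157486]
 [  0.         387.22435267 200.31075381]
 [  0.           0.           1.        ]] [1.51337949 0.08505716 0.95900367] [-133.454956     -0.66362213   96.68501504]
top [[459.97507027   0.         318.98130767]
 [  0.         459.97507027 192.07707039]
 [  0.           0.           1.        ]] [ 0.46112219 -0.00722989  1.46495311] [-175.03768826    0.43395861  -90.16532248]
wrist [[300.77448007   0.         318.03793958]
 [  0.         300.77448007 203.15260782]
 [  0.           0.           1.        ]] [0.06741732 0.62534476 0.37266982] [161.90675325   0.1916548   76.53839109]
```

View pics/top0.png

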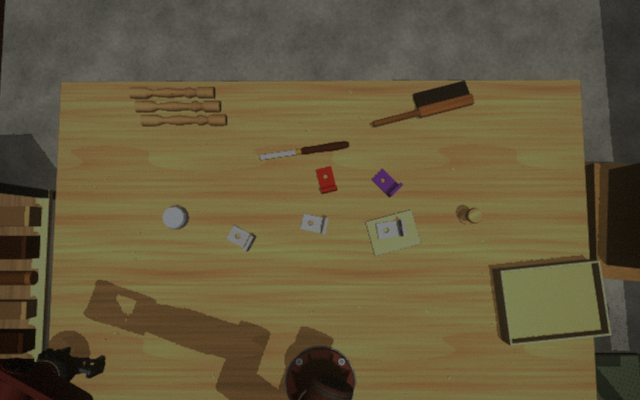

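View pics/scene0.png

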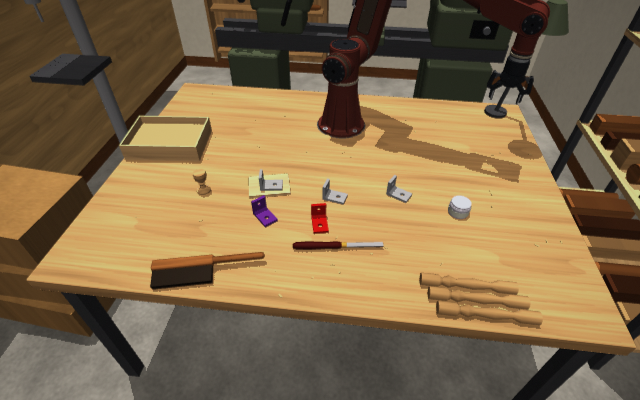

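The top view shows three grey cleats: the bottom one on the board (393,229), and loose ones at (314,223) and (241,237), with their heels to the right. The red (326,180) and purple (387,182) ones are look-alikes. The scene view agrees.

The tool can't tilt, so I'll turn the first cleat in the grip. I'll use a weak grip at the toe, pivot it on the bench and board edge, and then grip hard to carry it.

```bash
cat > h.py <<'E'
import numpy as np,cv2
from scipy.spatial.transform import Rotation as Ro
from station import manip
def ray(im,uv,z):
    uv=np.atleast_2d(uv).astype(float); K=im["camera_matrix"]
    d=np.c_[(uv-[K[0,2],K[1,2]])/[K[0,0],K[1,1]],np.ones(len(uv))]
    d=Ro.from_euler("xyz",im["orientation"],degrees=True).apply(d); p=np.array(im["position"])
    return p+d*((z-p[2])/d[:,2])[:,None]
def proj(im,P):
    R=Ro.from_euler("xyz",im["orientation"],degrees=True)
    c=R.inv().apply(np.atleast_2d(P)-im["position"]); K=im["camera_matrix"]
    return c[:,:2]/c[:,2:]*[K[0,0],K[1,1]]+[K[0,2],K[1,2]]
def shot(n,f):
    im=manip.get_image(n); cv2.imwrite("pics/"+f,im["pixels"][:,:,::-1]); return im
def st():
    o=manip.observe(); print(round(o["time_s"],2),"pos",np.round(o["position"]*1000,1),"rot",np.round(o["tool_rot"],1),"F",np.round(o["force"],1),"T",np.round(o["torque"],2),"open",round(o["opening"]*1000,1),"q",np.round(o["joint_positions"],0))
E
python3 - <<'E'
from h import *
im=manip.get_image("top")
print(ray(im,[[393,232],[314,223],[241,237],[403,215],[383,218],[326,180],[387,182],[175,217],[472,215]],0.02).round(3))
g=cv2.cvtColor(im["pixels"],cv2.COLOR_RGB2HSV)
print(g[229,385],g[225,314],g[237,240],g[223,320])
c=cv2.resize(im["pixels"][140:280,150:490,::-1],None,fx=2.35,fy=2.35,interpolation=cv2.INTER_CUBIC); cv2.imwrite("pics/c.png",c)
E
```

```text
[[ 0.461 -0.228  0.02 ]
 [ 0.489  0.019  0.02 ]
 [ 0.446  0.248  0.02 ]
 [ 0.514 -0.26   0.02 ]
 [ 0.504 -0.197  0.02 ]
 [ 0.625 -0.019  0.02 ]
 [ 0.618 -0.211  0.02 ]
 [ 0.51   0.457  0.02 ]
 [ 0.513 -0.476  0.02 ]]
[ 32  85 126] [ 45   4 124] [ 21  16 109] [ 60   6 125]
```

Request:
{"fn": "carry_out", "kwargs": {"gripper": [0,0,0,0,0,0,0,0,0,0,0,0], "linear": [[2.3,-4.2,0.5],[2.3,-4.2,0.5],[2.3,-4.2,0.5],[2.3,-4.2,0.5],[2.3,-4.2,0.5],[2.3,-4.2,0.5],[2.3,-4.2,0.5],[2.3,-4.2,0.5],[2.3,-4.2,0],[2.3,-4.2,0],[2.3,-4.2,0],[2.3,-4.2,0]], "turn": [-0.14,-0.14,-0.14,-0.14,-0.14,-0.14,-0.14,-0.14,-0.14,0,0,0], "grip_force": 20}}

```text
time_s: 1.4
position: [0.423, 0.0873, 0.2693]
tool_rot: [-89.8, 0.1, -87.9]
force: [0.0, 0.2, 0.0]
opening: 0.0854
```

Request:
{"fn": "carry_out", "kwargs": {"gripper": [0,0,0,0,0,0,0], "linear": [[2,-4,0],[2,-4,0],[2,-4,0],[2,-3,0],[2,-3,0],[0,0,0],[0,0,0]], "turn": [0,0,0,0,0,0,0]}}

```text
time_s: 2.1
position: [0.5266, -0.1076, 0.2684]
tool_rot: [-89.7, 0.1, -88.6]
force: [-0.2, 0.6, 0.1]
opening: 0.085
```

```bash
python3 - <<'E'
from h import *
st(); im=shot("wrist","w1.png"); print(im["position"],im["orientation"])
E
```

```text
2.1 pos [ 526.6 -107.6  268.4] rot [-89.7   0.1 -88.6] F [-0.2  0.6  0.1] T [-0.01  0.04  0.  ] open 85.0 q [-19.  -0. 102.   0.  78. -21.]
[ 0.52443551 -0.02881433  0.41113013] [161.91999724  -0.2232378    1.38129269]
```

View pics/w1.png

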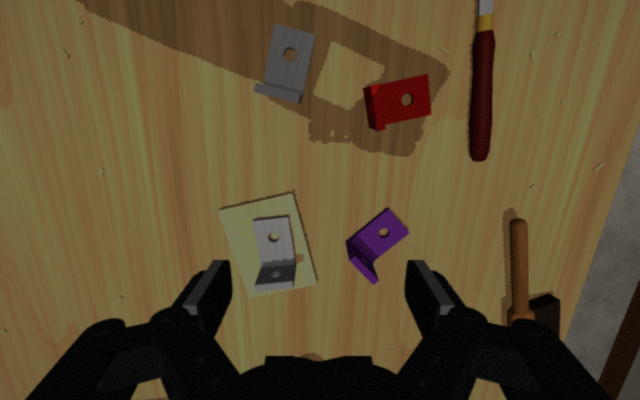

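The wrist view shows the bottom cleat on the board, with its toe edge at (253,219)-(291,216) and its leg tip near the bottom at (256,287)-(296,290). Cleat a has its toe edge at (275,26)-(314,36) and its leg at (255,88)-(301,102). The board's near-toe edge runs (219,210)-(293,192). I'll refine these with masks.

```bash
python3 - <<'E'
from h import *
im=manip.get_image("wrist"); g=cv2.cvtColor(im["pixels"],cv2.COLOR_RGB2HSV)
def blob(x0,y0,x1,y1,lo,hi):
    m=np.zeros(g.shape[:2],np.uint8); m[y0:y1,x0:x1]=cv2.inRange(g,lo,hi)[y0:y1,x0:x1]
    c=max(cv2.findContours(m,0,1)[0],key=cv2.contourArea); return m,c
for nm,b,zf in [("base",(235,205,310,300),.022),("a",(245,10,325,115),.010)]:
    m,c=blob(*b,(0,0,20),(179,60,255)); h=cv2.convexHull(c)
    p=cv2.approxPolyDP(h,3,True)[:,0]; print(nm,cv2.contourArea(c)); 
    for q in p: print(q,ray(im,q,zf)[0,:2].round(4),ray(im,q,zf-.010)[0,:2].round(4),ray(im,q,zf+.05)[0,:2].round(4))
m,c=blob(205,180,330,305,(20,60,110),(40,140,255)); p=cv2.approxPolyDP(cv2.convexHull(c),4,True)[:,0]
print("board",cv2.contourArea(c))
for q in p: print(q,ray(im,q,.012)[0,:2].round(4))
print(g[215,235],g[240,210])
cv2.imwrite("pics/w1c.png",cv2.resize(im["pixels"][5:305,200:330,::-1],None,fx=2,fy=2,interpolation=cv2.INTER_CUBIC))
E
```

```text
base 2556.0
[287 216] [ 0.4868 -0.1755] [ 0.4858 -0.1793] [ 0.4916 -0.1566]
[295 263] [ 0.4979 -0.2483] [ 0.4972 -0.2539] [ 0.5013 -0.22  ]
[293 287] [ 0.4949 -0.2888] [ 0.4941 -0.2955] [ 0.4987 -0.2553]
[255 291] [ 0.4378 -0.297 ] [ 0.4356 -0.3039] [ 0.4489 -0.2625]
[252 221] [ 0.4382 -0.184 ] [ 0.436 -0.188] [ 0.4493 -0.164 ]
a 2890.5
[274  24] [0.4721 0.0602] [0.4708 0.0624] [0.4786 0.0491]
[314  35] [0.5193 0.0499] [0.5191 0.0519] [0.5199 0.0401]
[299 102] [ 0.5019 -0.0259] [ 0.5013 -0.0258] [ 0.5047 -0.0262]
[254  91] [ 0.4456 -0.0142] [ 0.4436 -0.0139] [ 0.4554 -0.016 ]
board 10748.5
[329 180] [ 0.5433 -0.1256]
[329 304] [ 0.5505 -0.3251]
[230 304] [ 0.3955 -0.3285]
[214 258] [ 0.3772 -0.2482]
[205 180] [ 0.3748 -0.1296]
[ 30  82 122] [ 18 134 122]
```

View pics/w1c.png

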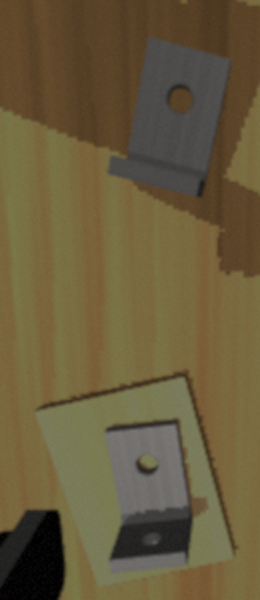

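Request:
{"fn": "carry_out", "kwargs": {"gripper": [0,0,0,0,0,0,0], "linear": [[-0.7,3,-3],[-0.7,3,-3],[-0.7,3,-3],[-0.7,3,-3],[-0.6,3,-3],[0,0,0],[0,0,0]], "turn": [-0.06,-0.06,-0.06,-0.05,0,0,0]}}

```text
time_s: 2.9
position: [0.4866, 0.0544, 0.118]
tool_rot: [-89.3, -0.1, -101.7]
force: [0.8, 0.5, 1.3]
opening: 0.0849
```

```bash
python3 - <<'E'
from h import *
st()
im={"camera_matrix":np.array([[300.77448007,0,318.03793958],[0,300.77448007,203.15260782],[0,0,1]]),"position":np.array([0.52443551,-0.02881433,0.41113013]),"orientation":[161.91999724,-0.2232378,1.38129269]}
b=ray(im,[[218.5,209.5],[293,192],[316.5,281.5],[251.5,298]],.012)[:,:2];print(b.round(4)); d=np.diff(np.r_[b,b[:1]],axis=0); print(np.hypot(*d.T).round(4),np.degrees(np.arctan2(d[:,1],d[:,0])).round(1),b.mean(0))
# check from new view: cleat a
im=shot("wrist","w2.png")
print(proj(im,[[.4936,.0434,.005],[.4957,.055,.01]]))
E
```

```text
2.9 pos [486.6  54.4 118. ] rot [-8.930e+01 -1.000e-01 -1.017e+02] F [0.8 0.5 1.3] T [-0.03 -0.02  0.  ] open 84.9 q [ -2.   3. 116.  -0.  60.  10.]
[[ 0.3897 -0.1716]
 [ 0.4942 -0.1437]
 [ 0.5298 -0.2848]
 [ 0.4295 -0.3165]]
[0.1082 0.1456 0.1052 0.1502] [  15.   -75.8 -162.5  105.4] [ 0.46079313 -0.22913087]
[[326.0311975  207.72358292]
 [326.01494999 196.82927054]]
```

View pics/w2.png

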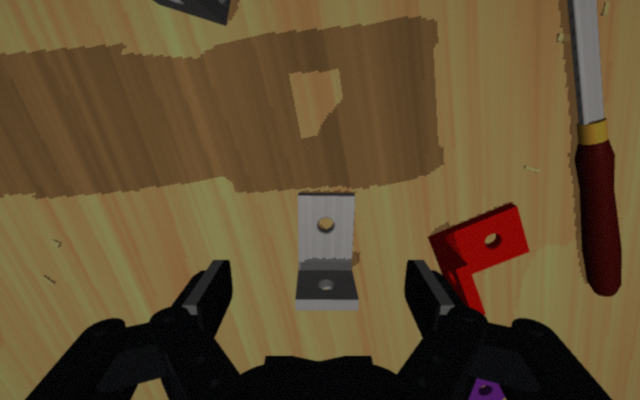

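Request:
{"fn": "carry_out", "kwargs": {"gripper": [0,0,0,0,0,0,0], "linear": [[0.4,-0.5,-3],[0.2,-0.3,-3],[0.1,-0.2,-2],[0,0,-1.5],[0,0,-0.8],[0,0,0],[0,0,0]], "turn": [0,0,0,0,0,0,0]}}

```text
time_s: 3.65
position: [0.5061, 0.0394, 0.0243]
tool_rot: [-87.8, 0.1, -101.9]
force: [-0.3, -0.4, -0.7]
opening: 0.0854
```

Request:
{"fn": "carry_out", "kwargs": {"gripper": [0,0,0,0,0], "linear": [[0,0,0],[-0.6,0.2,0],[-0.4,0.2,0],[0,0,0],[0,0,0]], "turn": [0,0,0,0,0]}}

```text
time_s: 4.15
position: [0.4982, 0.0435, 0.0282]
tool_rot: [-87.4, 0.1, -101.9]
force: [-0.1, -0.5, -0.0]
opening: 0.0858
```

```bash
python3 -c "
from h import *
st()"
```

```text
4.15 pos [498.2  43.5  28.2] rot [-8.740e+01  1.000e-01 -1.019e+02] F [-0.1 -0.5 -0. ] T [-0.02 -0.01  0.01] open 85.8 q [ -3.  12. 118.  -0.  47.   9.]
```

Request:
{"fn": "carry_out", "kwargs": {"gripper": [0,0,0,0,0,0,0], "linear": [[-0.2,0,-0.8],[-0.1,0,-0.8],[-0.1,0,-0.8],[0,0,-0.4],[0,0,-0.2],[0,0,0],[0,0,0]], "turn": [0,0,0,0,0,0,0]}}

```text
time_s: 4.85
position: [0.4926, 0.0437, -0.0058]
tool_rot: [-87.6, 0.1, -101.9]
force: [-0.1, 0.5, 0.4]
opening: 0.0857
```

```bash
python3 -c "
from h import *
st()"
```

```text
4.85 pos [492.6  43.7  -5.8] rot [-8.760e+01  1.000e-01 -1.019e+02] F [-0.1  0.5  0.4] T [ 0.03  0.03 -0.01] open 85.7 q [ -3.  15. 119.  -0.  43.   9.]
```

Request:
{"fn": "carry_out", "kwargs": {"gripper": [0,0,0.3,0.6,0.6,0.6,0.6,0.6,0.6], "linear": [[0,0,0.4],[0,0,0],[0,0,0],[0,0,0],[0,0,0],[0,0,0],[0,0,0],[0,0,0],[0,0,0]], "turn": [0,0,0,0,0,0,0,0,0], "grip_force": 20}}

```text
time_s: 5.75
position: [0.4937, 0.0436, 0.0]
tool_rot: [-87.5, 0.1, -101.9]
force: [-0.5, -0.2, 0.4]
opening: 0.0496
```

```bash
python3 -c "
from h import *
st()"
```

```text
5.75 pos [493.7  43.6   0. ] rot [-8.750e+01  1.000e-01 -1.019e+02] F [-0.5 -0.2  0.4] T [ 0.04  0.01 -0.03] open 49.6 q [ -3.  15. 119.  -0.  44.   9.]
```

Request:
{"fn": "carry_out", "kwargs": {"gripper": [0.6,0.6,0.6,0.6,0.6,0.6,0.6,0.6,0.6,0.6,0.6,0.6], "linear": [[0,-0.1,0.9],[0,-0.1,0.9],[-0.07,-0.3,0.8],[-0.07,-0.3,0.8],[-0.1,-0.5,0.7],[-0.1,-0.5,0.7],[-0.1,-0.7,0.5],[-0.1,-0.7,0.5],[-0.15,-0.8,0.3],[-0.15,-0.8,0.3],[0,0,0],[0,0,0]], "turn": [0,0,0,0,0,0,0,0,0,0,0,0]}}

```text
time_s: 6.95
position: [0.4798, -0.0094, 0.0668]
tool_rot: [-87.9, 0.0, -102.0]
force: [-0.4, 1.3, -5.3]
opening: 0.0487
```

```bash
python3 - <<'E'
from h import *
st(); a=shot("wrist","w3.png"); b=shot("scene","s3.png"); p=proj(b,manip.observe()["position"])[0].astype(int)
c=cv2.resize(b["pixels"][p[1]-65:p[1]+55,p[0]-70:p[0]+70],None,fx=3,fy=3,interpolation=cv2.INTER_CUBIC)
cv2.imwrite("pics/v3.png",np.hstack([c,cv2.resize(a["pixels"],(360,225)) if 0 else cv2.copyMakeBorder(cv2.resize(a["pixels"][120:,120:520],(370,259)),0,360-259,0,0,0)])[:,:,::-1])
E
```

```text
6.95 pos [479.8  -9.4  66.8] rot [ -87.9    0.  -102. ] F [-0.4  1.3 -5.3] T [0.16 0.06 0.06] open 48.7 q [ -9.   6. 120.  -0.  52.   3.]
```

View pics/v3.png

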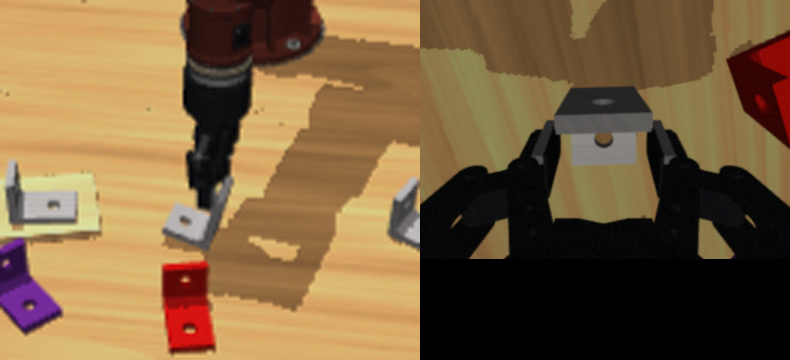

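The cleat swung up as hoped. In the picture its flange is nearly upright, tilted about 15°, with the short leg pointing towards the board. I'll carry it to the board's edge.

Request:
{"fn": "carry_out", "kwargs": {"gripper": [0.6,0.6,0.6,0.6,0.6,0.6,0.6,0.6,0.6,0.6,0.6,0.6], "linear": [[0,0,1],[-0.4,-0.3,0.4],[-0.7,-0.6,0],[-0.8,-0.7,0],[-0.8,-0.7,0],[-0.8,-0.7,0],[-0.8,-0.7,0],[-0.6,-0.6,0],[-0.3,-0.4,0],[0,0,0],[0,0,0],[0,0,0]], "turn": [0,0.03,0.06,0.08,0.08,0.08,0.08,0.05,0.02,0,0,0]}}

```text
time_s: 8.25
position: [0.4281, -0.0543, 0.0866]
tool_rot: [-87.7, -0.0, -72.9]
force: [0.8, 0.0, -5.2]
opening: 0.0485
```

```bash
cat >> h.py <<'E'
def view(f):
    st(); a=manip.get_image("wrist"); b=manip.get_image("scene"); p=proj(b,manip.observe()["position"])[0].astype(int)
    c=cv2.resize(b["pixels"][p[1]-65:p[1]+55,p[0]-70:p[0]+70],None,fx=3,fy=3,interpolation=cv2.INTER_CUBIC)
    cv2.imwrite("pics/"+f,np.hstack([c,cv2.copyMakeBorder(cv2.resize(a["pixels"][120:,120:520],(370,259)),0,101,0,0,0)])[:,:,::-1])
def edge(z=-1):  # grip height; distance of the grip from the board's toe-side edge, along its normal
    o=manip.observe(); n=np.array([-.26,.966]); t=np.array([.966,.26]); d=o["position"][:2]-[.442,-.1577]; print("normal mm",(d@n*1000).round(1),"along",(d@t*1000).round(1))
E
python3 -c "
from h import *
st();edge()"
```

```text
8.25 pos [428.1 -54.3  86.6] rot [-87.7  -0.  -72.9] F [ 0.8  0.  -5.2] T [-0.02  0.12 -0.02] open 48.5 q [-17.  -2. 126.   2.  55. -35.]
normal mm 103.5 along 13.5
```

Request:
{"fn": "carry_out", "kwargs": {"gripper": [0.6,0.6,0.6,0.6,0.6,0.6,0.6,0.6,0.6], "linear": [[0,0,-0.6],[0,0,-0.6],[0,0,-0.4],[0.1,-0.4,-0.3],[0.1,-0.5,-0.3],[0.1,-0.5,-0.1],[0.1,-0.4,0],[0,0,0],[0,0,0]], "turn": [0,0,0,0,0,0,0,0,0]}}

```text
time_s: 9.15
position: [0.4358, -0.0743, 0.0636]
tool_rot: [-87.5, -0.1, -72.9]
force: [0.7, 0.3, -2.6]
opening: 0.0487
```

```bash
python3 -c "
from h import *
view('v4.png');edge()"
```

```text
9.15 pos [435.8 -74.3  63.6] rot [-87.5  -0.1 -72.9] F [ 0.7  0.3 -2.6] T [-0.04  0.08  0.01] open 48.7 q [-20.   2. 125.   2.  51. -38.]
normal mm 82.5 along 15.7
```

View pics/v4.png

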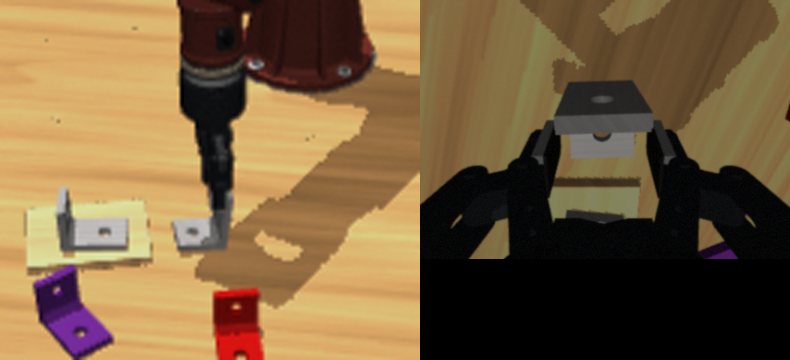

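Request:
{"fn": "carry_out", "kwargs": {"gripper": [0.6,0.6,0.6,0.6,0.6,0.6,0.6,0.6], "linear": [[0.13,-0.5,-0.05],[0.13,-0.5,-0.05],[0.13,-0.5,-0.05],[0.13,-0.5,0],[0.13,-0.4,0],[0.1,-0.3,0],[0,0,0],[0,0,0]], "turn": [0,0,0,0,0,0,0,0]}}

```text
time_s: 10.05
position: [0.4438, -0.1009, 0.0631]
tool_rot: [-87.4, 0.2, -73.0]
force: [-0.7, 2.8, 1.2]
opening: 0.0488
```

```bash
python3 -c "
from h import *
st();edge()"
```

```text
10.05 pos [ 443.8 -100.9   63.1] rot [-87.4   0.2 -73. ] F [-0.7  2.8  1.2] T [ 0.67  0.28 -0.08] open 48.8 q [-23.   3. 123.   2.  52. -41.]
normal mm 54.4 along 16.5
```

Request:
{"fn": "carry_out", "kwargs": {"gripper": [0.6,0.6,0.6,0.6,0.6,0.6], "linear": [[0.12,-0.46,0.3],[0.12,-0.46,0.3],[0.13,-0.5,0.24],[0.13,-0.5,0.24],[0.0,0,0],[0,0,0]], "turn": [0,0,0,0,0,0]}}

```text
time_s: 10.65
position: [0.4468, -0.1216, 0.0723]
tool_rot: [-87.7, 0.3, -72.9]
force: [0.2, 1.9, -3.3]
opening: 0.0482
```

```bash
python3 -c "
from h import *
view('v5.png');edge()"
```

```text
10.65 pos [ 446.8 -121.6   72.3] rot [-87.7   0.3 -72.9] F [ 0.2  1.9 -3.3] T [0.39 0.05 0.  ] open 48.2 q [-25.   3. 122.   2.  53. -43.]
normal mm 33.7 along 14.0
```

View pics/v5.png

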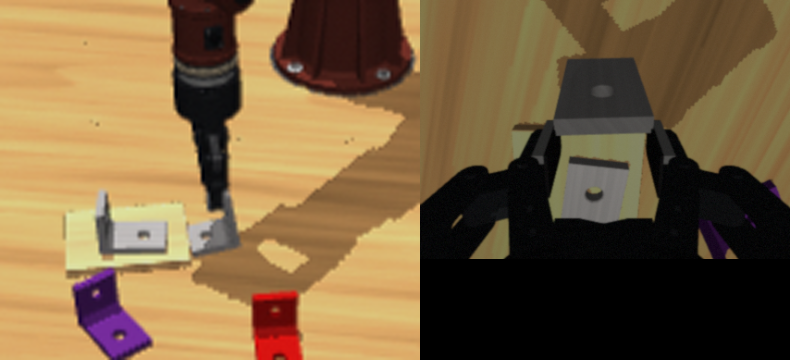

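Request:
{"fn": "carry_out", "kwargs": {"gripper": [0.6,0.6,0.6,0.6,0.6,0.6,0.6,0.6,0.6,0.6], "linear": [[0.14,-0.53,0.2],[0.14,-0.53,0.2],[0.15,-0.55,0.12],[0.15,-0.55,0.1],[0.15,-0.56,0.04],[0.15,-0.56,0],[0.15,-0.56,-0.05],[0.15,-0.55,-0.1],[0,0,0],[0,0,0]], "turn": [0,0,0,0,0,0,0,0,0,0]}}

```text
time_s: 11.75
position: [0.4595, -0.1699, 0.0777]
tool_rot: [-87.7, 0.2, -72.9]
force: [-0.1, 1.4, -3.4]
opening: 0.046
```

```bash
python3 -c "
from h import *
st();edge()"
```

```text
11.75 pos [ 459.5 -169.9   77.7] rot [-87.7   0.2 -72.9] F [-0.1  1.4 -3.4] T [ 0.28  0.01 -0.  ] open 46.0 q [-30.   6. 118.   2.  54. -48.]
normal mm -16.3 along 13.8
```

```bash
python3 -c "
from h import *
view('v6.png')"
```

```text
11.75 pos [ 459.5 -169.9   77.7] rot [-87.7   0.2 -72.9] F [-0.1  1.4 -3.4] T [ 0.28  0.01 -0.  ] open 46.0 q [-30.   6. 118.   2.  54. -48.]
```

View pics/v6.png

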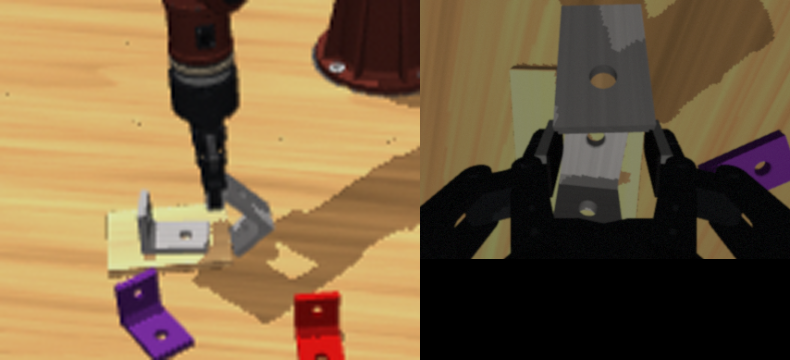

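Request:
{"fn": "carry_out", "kwargs": {"gripper": [0.6,0.6,0.6,0.6,0.6,0.6,0.6,0.6], "linear": [[0.15,-0.55,-0.15],[0.15,-0.55,-0.15],[0.15,-0.55,-0.24],[0.15,-0.55,-0.24],[0.14,-0.52,-0.3],[0.14,-0.52,-0.3],[0,0,0],[0,0,0]], "turn": [0,0,0,0,0,0,0,0]}}

```text
time_s: 12.65
position: [0.4694, -0.2047, 0.0626]
tool_rot: [-87.7, 0.3, -72.9]
force: [0.2, 2.3, -2.8]
opening: 0.045
```

```bash
python3 -c "
from h import *
st();edge()"
```

```text
12.65 pos [ 469.4 -204.7   62.6] rot [-87.7   0.3 -72.9] F [ 0.2  2.3 -2.8] T [ 0.27 -0.01 -0.07] open 45.0 q [-33.  10. 115.   2.  53. -51.]
normal mm -52.5 along 14.2
```

Request:
{"fn": "carry_out", "kwargs": {"gripper": [0.6,0.6,0.6,0.6,0.6,0.6], "linear": [[0.12,-0.45,-0.36],[0.12,-0.45,-0.36],[0.1,-0.35,-0.36],[0.05,-0.2,-0.2],[0,0,0],[0,0,0]], "turn": [0,0,0,0,0,0]}}

```text
time_s: 13.25
position: [0.4757, -0.2241, 0.0509]
tool_rot: [-87.5, -0.2, -72.8]
force: [-1.4, -1.1, -1.3]
opening: 0.034
```

```bash
python3 -c "
from h import *
view('v7.png');edge()"
```

```text
13.25 pos [ 475.7 -224.1   50.9] rot [-87.5  -0.2 -72.8] F [-1.4 -1.1 -1.3] T [-0.14  0.09 -0.1 ] open 34.0 q [-34.  13. 114.   2.  52. -52.]
normal mm -72.7 along 15.4
```

View pics/v7.png

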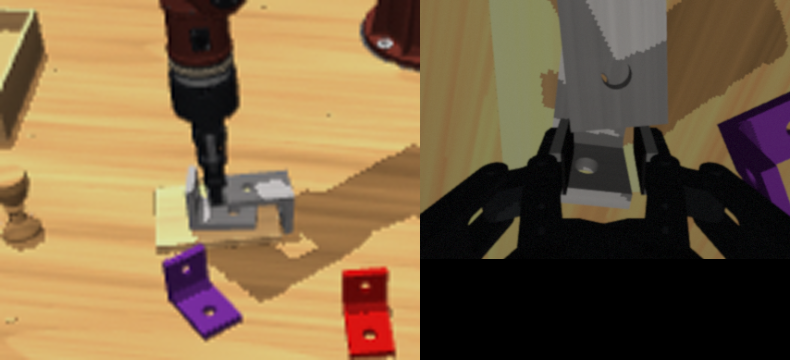

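The cleat is almost fully over, but the pads ran past its toe (opening 34 mm), so it now leans on the fingers. I'll push it back gently, away from the board, and take a deeper grip.

Request:
{"fn": "carry_out", "kwargs": {"gripper": [0.6,0.6,0.6,0.6,0.6,0.6,0.6,0.6], "linear": [[-0.1,0.3,0.05],[-0.1,0.4,0.05],[-0.13,0.5,0.05],[-0.13,0.5,0.1],[-0.13,0.5,0.1],[-0.1,0.3,0],[0,0,0],[0,0,0]], "turn": [0,0,0,0,0,0,0,0]}}

```text
time_s: 14.15
position: [0.4764, -0.2027, 0.0621]
tool_rot: [-86.8, -1.3, -72.8]
force: [1.2, -3.7, 2.3]
opening: 0.034
```

```bash
python3 -c "
from h import *
view('v8.png');edge()"
```

```text
14.15 pos [ 476.4 -202.7   62.1] rot [-86.8  -1.3 -72.8] F [ 1.2 -3.7  2.3] T [-0.57 -0.17 -0.12] open 34.0 q [-32.  10. 116.   2.  51. -50.]
normal mm -52.6 along 21.5
```

View pics/v8.png

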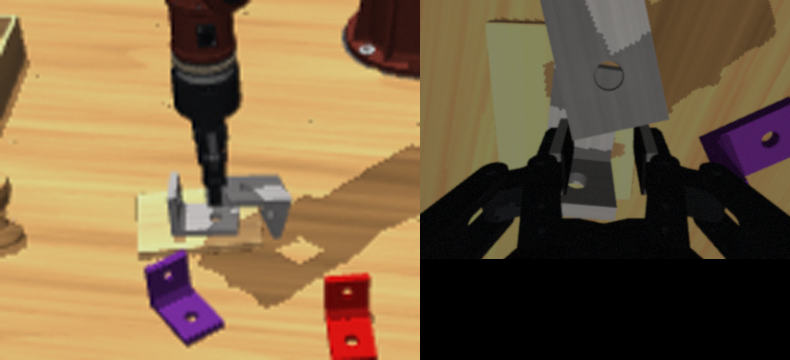

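Request:
{"fn": "carry_out", "kwargs": {"gripper": [0.6,0.6,0.6,0.6,0.6,0.6,0.6,0.6,0.6,0.6], "linear": [[-0.1,0.4,-0.2],[-0.13,0.5,-0.2],[-0.13,0.5,-0.15],[-0.13,0.5,-0.1],[-0.13,0.5,-0.1],[-0.13,0.5,-0.1],[-0.13,0.5,-0.1],[-0.13,0.4,0],[0,0,0],[0,0,0]], "turn": [0,0,0,0,0,0,0,0,0,0]}}

```text
time_s: 15.25
position: [0.4569, -0.1543, 0.0452]
tool_rot: [-87.5, -0.2, -72.7]
force: [0.3, 0.1, -0.6]
opening: 0.0344
```

```bash
python3 -c "
from h import *
view('v9.png');edge()"
```

```text
15.25 pos [ 456.9 -154.3   45.2] rot [-87.5  -0.2 -72.7] F [ 0.3  0.1 -0.6] T [-0.02  0.04 -0.01] open 34.4 q [-28.   8. 120.   2.  50. -47.]
normal mm -0.9 along 15.4
```

View pics/v9.png

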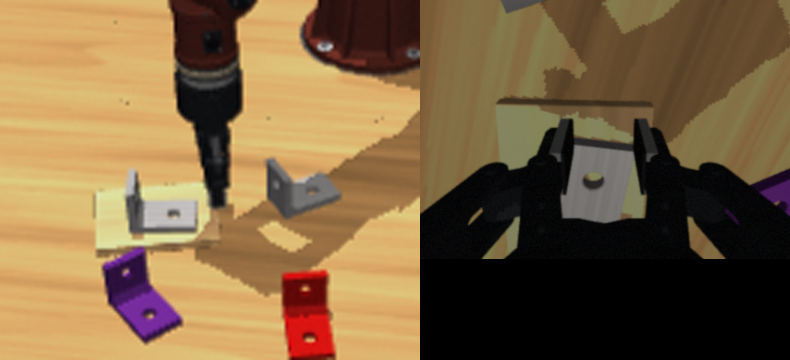

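The cleat tipped back onto its flange beside the board, with its leg still towards the board. I'll measure it again from above and repeat, this time regripping deeper once it stands on its short leg.

Request:
{"fn": "carry_out", "kwargs": {"gripper": [0,0,0,0,0,0,0,0,0], "linear": [[0,0,2],[0,0,3],[0,0.5,4],[0,1,4],[0,1,3],[0,0.5,1.5],[0,0,0],[0,0,0],[0,0,0]], "turn": [0,0,0,0,0,0,0,0,0]}}

```text
time_s: 16.25
position: [0.4558, -0.125, 0.2271]
tool_rot: [-87.4, -0.3, -73.0]
force: [0.4, -0.1, -0.8]
opening: 0.0851
```

```bash
python3 - <<'E'
from h import *
st(); im=shot("wrist","w10.png"); g=cv2.cvtColor(im["pixels"],cv2.COLOR_RGB2HSV)
m=cv2.inRange(g,(0,0,45),(179,60,255)); 
m[260:]=0
for c in cv2.findContours(m,0,1)[0]:
    if cv2.contourArea(c)>600:
        p=cv2.approxPolyDP(cv2.convexHull(c),3,True)[:,0]; print(cv2.contourArea(c))
        for q in p: print(q,*[ray(im,q,z)[0,:2].round(4) for z in (.01,.06,.022,.072)])
E
```

```text
16.25 pos [ 455.8 -125.   227.1] rot [-87.4  -0.3 -73. ] F [ 0.4 -0.1 -0.8] T [ 0.    0.01 -0.05] open 85.1 q [-25.  -8. 114.   2.  72. -42.]
1669.0
[322 219] [ 0.4878 -0.1798] [ 0.4793 -0.1619] [ 0.4858 -0.1755] [ 0.4773 -0.1575]
[316 259] [ 0.4971 -0.2371] [ 0.4873 -0.2112] [ 0.4948 -0.2309] [ 0.485  -0.2049]
[277 259] [ 0.447  -0.2511] [ 0.4441 -0.2232] [ 0.4463 -0.2444] [ 0.4435 -0.2165]
[284 214] [ 0.4394 -0.1866] [ 0.4376 -0.1677] [ 0.439  -0.1821] [ 0.4372 -0.1631]
3480.5
[281  54] [ 0.389 -0.01 ] [ 0.3943 -0.0157] [ 0.3903 -0.0114] [ 0.3955 -0.017 ]
[305 128] [ 0.4353 -0.077 ] [ 0.4341 -0.0733] [ 0.435  -0.0761] [ 0.4338 -0.0724]
[260 144] [ 0.3899 -0.1097] [ 0.395  -0.1015] [ 0.3912 -0.1078] [ 0.3963 -0.0995]
[239  70] [ 0.3497 -0.0388] [ 0.3604 -0.0404] [ 0.3522 -0.0392] [ 0.3629 -0.0408]
950.5
[617   0] [0.7171 0.1469] [0.6766 0.1194] [0.7074 0.1403] [0.6669 0.1128]
[591  68] [0.7279 0.0805] [0.686  0.0623] [0.7179 0.0761] [0.6759 0.0579]
[578  68] [0.7133 0.076 ] [0.6734 0.0583] [0.7037 0.0717] [0.6638 0.0541]
[603   0] [0.7023 0.1421] [0.6639 0.1153] [0.6931 0.1357] [0.6547 0.1089]
```

View pics/w10.png

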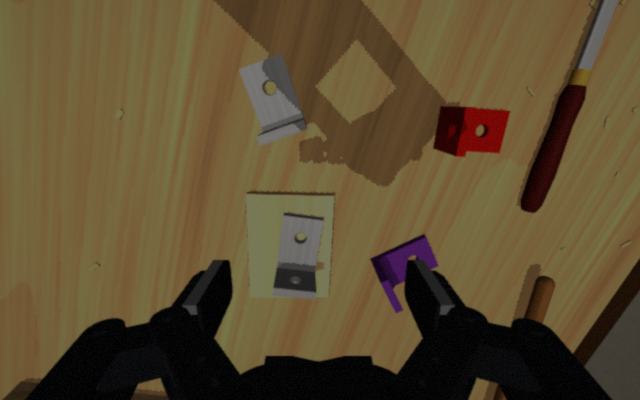

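Request:
{"fn": "carry_out", "kwargs": {"gripper": [0,0,0,0,0,0,0,0,0,0], "linear": [[-1,1,-2],[-1.5,1.7,-3],[-1.5,1.7,-3],[-1.5,1.7,-3],[-1,1.2,-3],[-0.5,0.6,-2],[0,0,-1],[0,0,0],[0,0,0],[0,0,0]], "turn": [0.05,0.08,0.08,0.08,0.04,0,0,0,0,0]}}

```text
time_s: 17.3
position: [0.3753, -0.0441, 0.0428]
tool_rot: [-88.0, 0.5, -53.6]
force: [-0.2, -0.3, 0.4]
opening: 0.0855
```

```bash
python3 -c "
from h import *
st()"
```

```text
17.3 pos [375.3 -44.1  42.8] rot [-88.    0.5 -53.6] F [-0.2 -0.3  0.4] T [-0.06  0.02 -0.02] open 85.5 q [-19.  -3. 133.   3.  50. -57.]
```

Request:
{"fn": "carry_out", "kwargs": {"gripper": [0,0,0,0,0,0,0,0], "linear": [[0.2,0.2,-1],[0.1,0.1,-1],[0.1,0.1,-1],[0,0,-0.7],[0,0,-0.4],[0,0,-0.2],[0,0,0],[0,0,0]], "turn": [0,0,0,0,0,0,0,0]}}

```text
time_s: 18.1
position: [0.3836, -0.0415, -0.0014]
tool_rot: [-87.8, 0.2, -53.7]
force: [0.1, 0.5, 0.7]
opening: 0.0852
```

```bash
python3 -c "
from h import *
st()"
```

```text
18.1 pos [383.6 -41.5  -1.4] rot [-87.8   0.2 -53.7] F [0.1 0.5 0.7] T [-0.02  0.03 -0.05] open 85.2 q [-18.   4. 132.   3.  43. -57.]
```

Request:
{"fn": "carry_out", "kwargs": {"gripper": [0,0.3,0.6,0.6,0.6,0.6,0.6,0.6], "linear": [[0,0,-0.2],[0,0,0],[0,0,0],[0,0,0],[0,0,0],[0,0,0],[0,0,0],[0,0,0]], "turn": [0,0,0,0,0,0,0,0], "grip_force": 20}}

```text
time_s: 18.9
position: [0.3823, -0.0432, -0.0019]
tool_rot: [-88.1, 0.2, -53.4]
force: [-1.2, -1.1, 0.0]
opening: 0.0491
```

```bash
python3 -c "
from h import *
st()"
```

```text
18.9 pos [382.3 -43.2  -1.9] rot [-88.1   0.2 -53.4] F [-1.2 -1.1  0. ] T [-0.08  0.2   0.06] open 49.1 q [-18.   4. 132.   2.  43. -57.]
```

Request:
{"fn": "carry_out", "kwargs": {"gripper": [0.6,0.6,0.6,0.6,0.6,0.6,0.6,0.6,0.6,0.6,0.6,0.6], "linear": [[0.03,-0.04,0.76],[0.09,-0.12,0.74],[0.15,-0.2,0.72],[0.2,-0.28,0.68],[0.25,-0.34,0.63],[0.29,-0.41,0.57],[0.33,-0.46,0.5],[0.37,-0.51,0.4],[0.4,-0.55,0.3],[0.4,-0.55,0.2],[0,0,0],[0,0,0]], "turn": [0,0,0,0,0,0,0,0,0,0,0,0]}}

```text
time_s: 20.1
position: [0.4066, -0.0802, 0.0563]
tool_rot: [-88.3, 0.5, -53.5]
force: [0.1, 0.5, -5.4]
opening: 0.0493
```

```bash
python3 -c "
from h import *
view('v11.png');edge()"
```

```text
20.1 pos [406.6 -80.2  56.3] rot [-88.3   0.5 -53.5] F [ 0.1  0.5 -5.4] T [ 0.04  0.07 -0.04] open 49.3 q [-22.  -0. 128.   2.  52. -60.]
normal mm 84.3 along -14.1
```

View pics/v11.png

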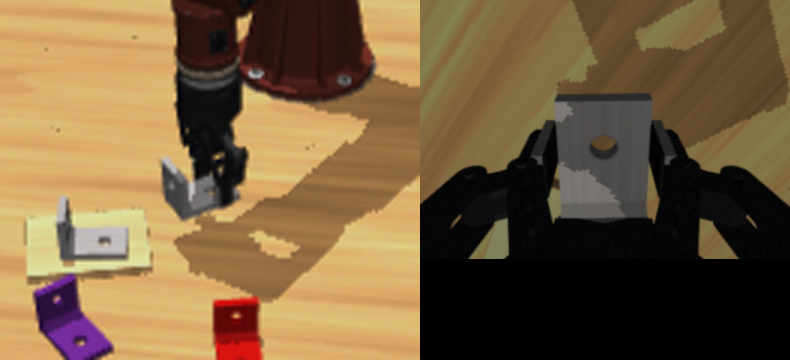

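The grip was too close to the centre of mass, so the cleat turned only about 25°. I'll set it down and grip nearer the toe, where gravity turned it last time.

Request:
{"fn": "carry_out", "kwargs": {"gripper": [0.6,0.6,0.6,0.6,0.6,0.6,0.6,0.6,0.6,0.6,0.6], "linear": [[0,0,-0.8],[0,0,-0.9],[0,0,-0.9],[-0.1,0.15,-0.7],[-0.1,0.15,-0.7],[-0.1,0.15,-0.6],[-0.05,0.07,-0.5],[0,0,-0.3],[0,0,-0.2],[0,0,0],[0,0,0]], "turn": [0,0,0,0,0,0,0,0,0,0,0]}}

```text
time_s: 21.3
position: [0.4021, -0.0734, -0.0008]
tool_rot: [-88.5, 0.9, -53.3]
force: [-0.0, 0.3, -4.3]
opening: 0.0495
```

```bash
python3 -c "
from h import *
st()"
```

```text
21.3 pos [402.1 -73.4  -0.8] rot [-88.5   0.9 -53.3] F [-0.   0.3 -4.3] T [ 0.1   0.05 -0.  ] open 49.5 q [-21.   7. 129.   2.  44. -60.]
```

Request:
{"fn": "carry_out", "kwargs": {"gripper": [0.2,0.2,0.2,0.2,0.2,0.2,0.6,0.6,0.6,0.6,0.6,0.6], "linear": [[0,0,0],[0,0,0],[-0.25,0.35,0],[-0.25,0.35,0],[-0.1,0.15,-0.1],[0,0,0],[0,0,0],[0,0,0],[0,0,0],[0,0,0],[0,0,0],[0,0,0]], "turn": [0,0,0,0,0,0,0,0,0,0,0,0]}}

```text
time_s: 22.5
position: [0.3992, -0.0657, 0.0002]
tool_rot: [-88.3, 0.5, -53.3]
force: [-1.3, 0.1, 0.9]
opening: 0.0494
```

```bash
python3 -c "
from h import *
st()
im=shot('wrist','w12.png'); g=cv2.cvtColor(im['pixels'],cv2.COLOR_RGB2HSV)
m=cv2.inRange(g,(0,0,45),(179,60,255)); m[:,:225]=0;m[:,412:]=0;m[:100]=0
c=max(cv2.findContours(m,0,1)[0],key=cv2.contourArea)
for q in cv2.approxPolyDP(cv2.convexHull(c),3,True)[:,0]: print(q,ray(im,q,.01)[0,:2].round(4))
"
```

```text
22.5 pos [ 3.992e+02 -6.570e+01  2.000e-01] rot [-88.3   0.5 -53.3] F [-1.3  0.1  0.9] T [ 0.03  0.13 -0.06] open 49.4 q [-21.   6. 130.   2.  44. -59.]
[366 235] [ 0.4061 -0.0371]
[370 250] [ 0.4128 -0.0421]
[360 355] [ 0.4495 -0.0953]
[319 361] [ 0.4333 -0.1118]
[271 355] [ 0.4091 -0.1236]
[267 250] [ 0.3719 -0.0716]
[271 234] [ 0.3687 -0.0635]
```

Request:
{"fn": "carry_out", "kwargs": {"gripper": [0.6,0.6,0.6,0.6,0.6,0.6,0.6,0.6,0.6,0.6,0.6,0.6], "linear": [[0.05,-0.08,0.9],[0.06,-0.08,0.9],[0.17,-0.25,0.8],[0.17,-0.25,0.8],[0.3,-0.4,0.7],[0.3,-0.4,0.7],[0.4,-0.57,0.5],[0.4,-0.57,0.5],[0.46,-0.65,0.3],[0.46,-0.65,0.3],[0,0,0],[0,0,0]], "turn": [0,0,0,0,0,0,0,0,0,0,0,0]}}

```text
time_s: 23.75
position: [0.4265, -0.1078, 0.0676]
tool_rot: [-88.5, 0.7, -53.4]
force: [-0.5, 1.2, -5.4]
opening: 0.0487
```

```bash
python3 -c "
from h import *
view('v12.png');edge()"
```

```text
23.75 pos [ 426.5 -107.8   67.6] rot [-88.5   0.7 -53.4] F [-0.5  1.2 -5.4] T [0.08 0.12 0.04] open 48.7 q [-25.   2. 124.   2.  54. -62.]
normal mm 52.3 along -1.9
```

View pics/v12.png

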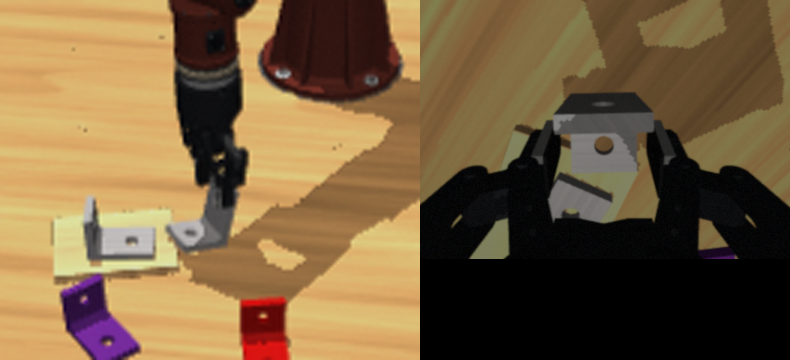

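Request:
{"fn": "carry_out", "kwargs": {"gripper": [0.6,0.6,0.6,0.6,0.6,0.6,0.6,0.6,0.6,0.6], "linear": [[0,0.3,0.8],[0,0.6,0.2],[0,0.8,0],[0,0.8,0],[0,0.8,0],[0,0.7,0],[0,0.4,0],[0,0,-0.2],[0,0,0],[0,0,0]], "turn": [0,-0.05,-0.08,-0.08,-0.08,-0.08,0,0,0,0]}}

```text
time_s: 24.85
position: [0.424, -0.0585, 0.0773]
tool_rot: [-88.6, 0.9, -75.0]
force: [-0.2, 0.5, -4.5]
opening: 0.0492
```

```bash
python3 -c "
from h import *
st();edge()"
```

```text
24.85 pos [424.  -58.5  77.3] rot [-88.6   0.9 -75. ] F [-0.2  0.5 -4.5] T [-0.08  0.05 -0.03] open 49.2 q [-18.  -1. 126.   2.  55. -34.]
normal mm 100.5 along 8.3
```

Request:
{"fn": "carry_out", "kwargs": {"gripper": [0.6,0.6,0.6,0.6,0.6,0.6,0.6,0.6,0.6,0.6], "linear": [[0,0,-0.5],[0,0,-0.4],[0.1,-0.3,-0.3],[0.13,-0.5,-0.25],[0.13,-0.5,-0.25],[0.13,-0.5,-0.2],[0.1,-0.3,-0.1],[0,0,0],[0,0,0],[0,0,0]], "turn": [0,0,0,0,0,0,0,0,0,0]}}

```text
time_s: 25.85
position: [0.4334, -0.0844, 0.0596]
tool_rot: [-88.5, 0.8, -75.1]
force: [-1.2, -0.0, -0.7]
opening: 0.0484
```

```bash
python3 -c "
from h import *
st();edge()"
```

```text
25.85 pos [433.4 -84.4  59.6] rot [-88.5   0.8 -75.1] F [-1.2 -0.  -0.7] T [0.01 0.23 0.03] open 48.4 q [-21.   3. 124.   2.  52. -37.]
normal mm 73.0 along 10.8
```

Request:
{"fn": "carry_out", "kwargs": {"gripper": [0.1,0.1,0.1,0.1,0.1,0.1,0.1,0.1,0.1], "linear": [[0,0,0],[0,0,0],[0,0,0],[0,0,-0.7],[0,0,-0.8],[0,0,-0.8],[0,0,-0.5],[0,0,0],[0,0,0]], "turn": [0,0,0,0,0,0,0,0,0]}}

```text
time_s: 26.75
position: [0.4359, -0.0848, 0.0302]
tool_rot: [-88.2, 0.6, -75.0]
force: [1.1, 0.1, -0.0]
opening: 0.0769
```

```bash
python3 -c "
from h import *
view('v13.png');edge()"
```

```text
26.75 pos [435.9 -84.8  30.2] rot [-88.2   0.6 -75. ] F [ 1.1  0.1 -0. ] T [-0.05 -0.04 -0.02] open 76.9 q [-21.   6. 125.   2.  48. -37.]
normal mm 72.0 along 13.2
```

View pics/v13.png

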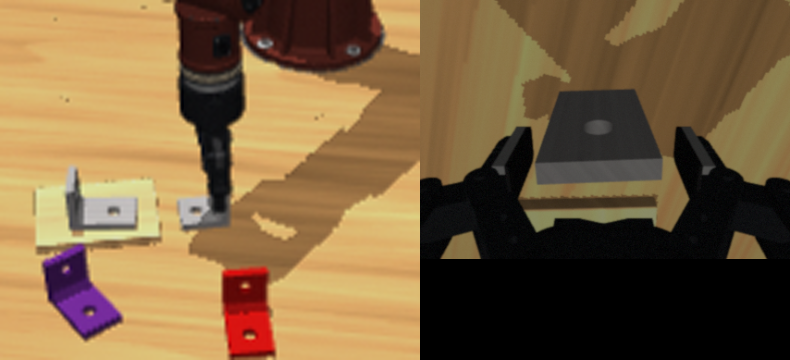

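Request:
{"fn": "carry_out", "kwargs": {"gripper": [0.6,0.6,0.6,0.6,0.6,0.6,0.6,0.6,0.6,0.6,0.6,0.6], "linear": [[0,0,0],[0,0,0],[0,0,0],[0,0,0],[0,0,0],[0.1,-0.4,0],[0.12,-0.5,0],[0.12,-0.4,0],[0.1,-0.3,0],[0.08,-0.3,0],[0,0,0],[0,0,0]], "turn": [0,0,0,0,0,0,0,0,0,0,0,0], "grip_force": 20}}

```text
time_s: 28.05
position: [0.4401, -0.1029, 0.0311]
tool_rot: [-88.3, 1.0, -75.1]
force: [-0.6, 4.2, 2.5]
opening: 0.0496
```

```bash
python3 -c "
from h import *
st();edge()"
```

```text
28.05 pos [ 440.1 -102.9   31.1] rot [-88.3   1.  -75.1] F [-0.6  4.2  2.5] T [ 0.66  0.3  -0.04] open 49.6 q [-23.   7. 123.   2.  49. -40.]
normal mm 53.4 along 12.4
```

Request:
{"fn": "carry_out", "kwargs": {"gripper": [0.6,0.6,0.6,0.6,0.6,0.6,0.6], "linear": [[0.15,-0.55,0.48],[0.16,-0.61,0.45],[0.17,-0.65,0.4],[0.18,-0.69,0.33],[0.19,-0.72,0.25],[0,0,0],[0,0,0]], "turn": [0,0,0,0,0,0,0]}}

```text
time_s: 28.75
position: [0.4454, -0.1328, 0.0489]
tool_rot: [-88.5, 1.7, -75.3]
force: [-0.1, 3.9, -2.3]
opening: 0.0494
```

```bash
python3 -c "
from h import *
st();edge()"
```

```text
28.75 pos [ 445.4 -132.8   48.9] rot [-88.5   1.7 -75.3] F [-0.1  3.9 -2.3] T [ 0.54 -0.    0.03] open 49.4 q [-27.   7. 121.   3.  52. -43.]
normal mm 23.2 along 9.7
```

Request:
{"fn": "carry_out", "kwargs": {"gripper": [0.6,0.6,0.6,0.6,0.6,0.6,0.6,0.6], "linear": [[0.2,-0.74,0.2],[0.2,-0.75,0.12],[0.2,-0.76,0.04],[0.2,-0.76,-0.06],[0.2,-0.75,-0.14],[0.2,-0.73,-0.22],[0,0,0],[0,0,0]], "turn": [0,0,0,0,0,0,0,0]}}

```text
time_s: 29.55
position: [0.4591, -0.1828, 0.0493]
tool_rot: [-88.5, 1.5, -75.3]
force: [-0.1, 1.6, 0.8]
opening: 0.0493
```

```bash
python3 -c "
from h import *
st();edge()"
```

```text
29.55 pos [ 459.1 -182.8   49.3] rot [-88.5   1.5 -75.3] F [-0.1  1.6  0.8] T [0.33 0.09 0.01] open 49.3 q [-31.  10. 117.   3.  53. -48.]
normal mm -28.7 along 10.0
```

Request:
{"fn": "carry_out", "kwargs": {"gripper": [0.6,0.6,0.6,0.6,0.6,0.6], "linear": [[0.19,-0.7,-0.28],[0.18,-0.66,-0.36],[0.16,-0.6,-0.42],[0.07,-0.25,-0.25],[0,0,0],[0,0,0]], "turn": [0,0,0,0,0,0]}}

```text
time_s: 30.15
position: [0.4659, -0.2074, 0.0347]
tool_rot: [-88.5, 1.5, -75.3]
force: [-0.3, 1.6, 0.6]
opening: 0.0496
```

```bash
python3 -c "
from h import *
view('v14.png');edge()"
```

```text
30.15 pos [ 465.9 -207.4   34.7] rot [-88.5   1.5 -75.3] F [-0.3  1.6  0.6] T [ 0.27  0.09 -0.02] open 49.6 q [-33.  14. 115.   3.  51. -50.]
normal mm -54.1 along 10.1
```

View pics/v14.png

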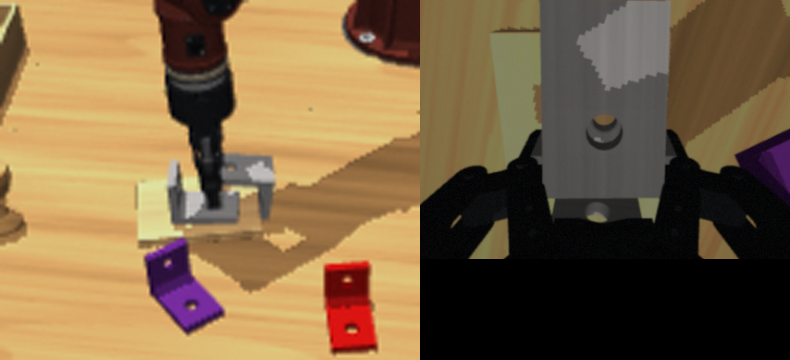

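The cleat is now fully inverted, level and gripped deep: the scene crop shows the flange on top with its leg down at (265,200). I'll clamp it hard and lift.

Request:
{"fn": "carry_out", "kwargs": {"gripper": [0.6,0.6,0.6,0.6,0.6,0.6,0.6,0.6,0.6,0.6,0.6], "linear": [[0,0,0],[0,0,0],[0,0,0],[0,0,0.4],[0,0,0.7],[0,0,0.9],[0,0.2,0.9],[0,0.2,0.9],[0,0,0.4],[0,0,0],[0,0,0]], "turn": [0,0,0,0,0,-0.03,-0.05,-0.05,-0.02,0,0], "grip_force": 110}}

```text
time_s: 31.35
position: [0.4619, -0.2022, 0.0757]
tool_rot: [-88.8, 1.4, -83.9]
force: [-0.2, 0.0, -5.5]
opening: 0.0462
```

```bash
python3 - <<'E'
from h import *
st(); im=shot("wrist","w15.png"); g=cv2.cvtColor(im["pixels"],cv2.COLOR_RGB2HSV)
zf=manip.observe()["position"][2]-.0347+.060; print("flange top z",zf)
m=cv2.inRange(g,(0,0,45),(179,60,255)); m[:, :225]=0; m[:,410:]=0
c=max(cv2.findContours(m,0,1)[0],key=cv2.contourArea)
for q in cv2.approxPolyDP(cv2.convexHull(c),3,True)[:,0]: print(q,ray(im,q,zf)[0,:2].round(4))
E
```

```text
31.35 pos [ 461.9 -202.2   75.7] rot [-88.8   1.4 -83.9] F [-0.2  0.  -5.5] T [-0.23  0.01 -0.03] open 46.2 q [-33.   9. 115.   2.  56. -40.]
flange top z 0.10085267929560901
[383 123] [ 0.4789 -0.1283]
[392 288] [ 0.4951 -0.1997]
[377 329] [ 0.4919 -0.2224]
[364 343] [ 0.4869 -0.2309]
[287 346] [ 0.45   -0.2359]
[260 331] [ 0.4367 -0.2283]
[244 288] [ 0.4284 -0.2058]
[254 123] [ 0.4298 -0.1335]
```

View pics/w15.png

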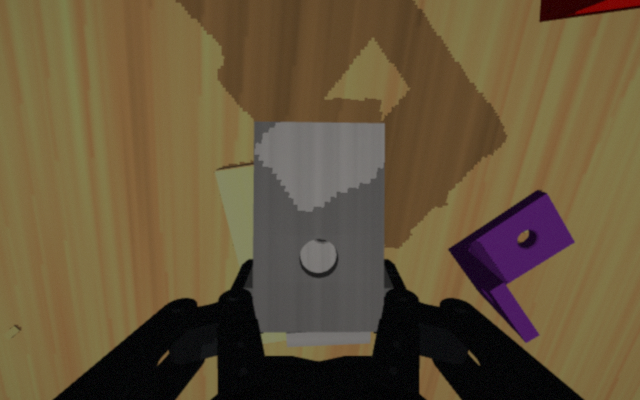

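```bash
cat > pnp.py <<'E'
from h import *
def pnp(px,im=None,W=.05,L=.08):
    im=im or manip.get_image("wrist")
    ob=np.array([[-L/2,-W/2,0],[-L/2,W/2,0],[L/2,W/2,0],[L/2,-W/2,0]])
    ok,rs,ts,err=cv2.solvePnPGeneric(ob,np.array(px,float),im["camera_matrix"],None,flags=cv2.SOLVEPNP_IPPE)
    R0=Ro.from_euler("xyz",im["orientation"],degrees=True)
    for r,t,e in zip(rs,ts,err):
        R=R0.as_matrix()@cv2.Rodrigues(r)[0]; c=R0.apply(t.ravel())+im["position"]
        print("err",e.round(2),"centre",c.round(4),"xaxis",R[:,0].round(3),"pitch",np.degrees(np.arcsin(R[2,0])).round(1),"yaw",np.degrees(np.arctan2(R[1,0],R[0,0])).round(1),"roll",np.degrees(np.arcsin(R[2,1])).round(1))
E
python3 - <<'E'
from pnp import *
im=manip.get_image("wrist"); gr=cv2.cvtColor(im["pixels"],cv2.COLOR_RGB2GRAY)
p=np.float32([[254,123],[384.5,123],[384.5,331],[254,331]]).reshape(-1,1,2)
print([gr[325:350:2,c].tolist() for c in (290,318,350)], gr[118:128,320].tolist(), gr[200,248:260].tolist(),gr[200,380:390].tolist(),gr[250,248:260].tolist(),gr[250,380:390].tolist(),gr[140,248:260].tolist(),gr[140,380:390].tolist())
pnp(p,im)
E
```

```text
[[83, 81, 82, 78, 92, 113, 115, 115, 116, 114, 112, 113, 114], [84, 83, 86, 91, 112, 116, 115, 117, 117, 113, 112, 112, 111], [83, 83, 83, 90, 111, 113, 115, 114, 114, 110, 101, 100, 99]] [78, 79, 76, 84, 102, 117, 117, 117, 119, 119] [126, 127, 128, 125, 125, 108, 85, 80, 80, 82, 81, 82] [77, 78, 85, 81, 78, 72, 74, 75, 75, 74] [127, 127, 126, 126, 116, 96, 84, 81, 84, 82, 85, 84] [82, 81, 82, 89, 105, 110, 110, 114, 112, 112] [117, 116, 114, 115, 114, 104, 83, 76, 76, 77, 79, 79] [117, 119, 117, 117, 102, 78, 70, 70, 70, 69]
err [0.62] centre [ 0.4583 -0.1693  0.1125] xaxis [ 0.096 -0.963  0.251] pitch 14.6 yaw -84.3 roll 1.2
err [3.16] centre [ 0.4579 -0.1663  0.1115] xaxis [ 0.082 -0.879  0.47 ] pitch 28.1 yaw -84.7 roll 1.5
```

The pinhole fit shows the flange still about 15° toe-up. I'll set the short leg's tip on the clear bench and press down with a weak grip to level it.

Request:
{"fn": "carry_out", "kwargs": {"gripper": [0.6,0.6,0.6,0.6,0.6,0.6,0.6,0.6,0.6,0.6], "linear": [[0,0.6,0],[0,0.9,0],[0,0.9,-0.3],[0,0.9,-0.7],[0,0.4,-0.8],[0,0,-0.8],[0,0,-0.6],[0,0,-0.4],[0,0,0],[0,0,0]], "turn": [0,0,0,0,0,0,0,0,0,0]}}

```text
time_s: 32.45
position: [0.4598, -0.1604, 0.0336]
tool_rot: [-89.0, 1.6, -83.9]
force: [-0.2, -0.7, -5.6]
opening: 0.0462
```

```bash
python3 -c "
from h import *
st();edge()"
```

```text
32.45 pos [ 459.8 -160.4   33.6] rot [-89.    1.6 -83.9] F [-0.2 -0.7 -5.6] T [-0.21 -0.04  0.03] open 46.2 q [-29.  11. 118.   2.  51. -36.]
normal mm -7.2 along 16.5
```

Request:
{"fn": "carry_out", "kwargs": {"gripper": [0.6,0.6,0.6,0.6,0.6,0.6,0.6,0.6], "linear": [[0,0,-0.1],[0,0,0],[0,0,-0.3],[0,0,-0.3],[0,0,-0.3],[0,0,-0.3],[0,0,0],[0,0,0]], "turn": [0,0,0,0,0,0,0,0], "grip_force": 20}}

```text
time_s: 33.25
position: [0.4633, -0.1666, 0.0268]
tool_rot: [-88.9, 1.1, -83.7]
force: [-1.6, 0.8, 0.1]
opening: 0.046
```

```bash
cat >> pnp.py <<'E'
def meas(show=True):
    im=manip.get_image("wrist"); im["pixels"]=im["pixels"]; g=cv2.cvtColor(im["pixels"],cv2.COLOR_RGB2HSV)
    cv2.imwrite("pics/last.png",im["pixels"][:,:,::-1])
    m=cv2.inRange(g,(0,0,45),(179,60,255)); m[:,:225]=0; m[:,412:]=0
    def cross(seq): k=np.flatnonzero(seq); return (k[0],k[-1])
    top=[np.flatnonzero(m[:,c])[0] for c in (275,300,340,365)]
    print("top rows",top)
    for r in range(min(top)+10,300,15): k=np.flatnonzero(m[r]); print((r,k[0],k[-1]),end=" ")
    gr=cv2.cvtColor(im["pixels"],cv2.COLOR_RGB2GRAY); print("\ncol 300:",gr[300:372:3,300].tolist())
    return im
E
python3 -c "
from pnp import *
st();edge();meas()"
```

```text
33.25 pos [ 463.3 -166.6   26.8] rot [-88.9   1.1 -83.7] F [-1.6  0.8  0.1] T [0.16 0.23 0.11] open 46.0 q [-29.  12. 118.   2.  49. -37.]
normal mm -14.2 along 18.2
top rows [np.int64(120), np.int64(120), np.int64(120), np.int64(121)]
(130, np.int64(251), np.int64(388)) (145, np.int64(251), np.int64(387)) (160, np.int64(251), np.int64(387)) (175, np.int64(251), np.int64(386)) (190, np.int64(251), np.int64(386)) (205, np.int64(251), np.int64(385)) (220, np.int64(252), np.int64(385)) (235, np.int64(251), np.int64(385)) (250, np.int64(252), np.int64(384)) (265, np.int64(252), np.int64(384)) (280, np.int64(251), np.int64(384)) (295, np.int64(251), np.int64(385)) 
col 300: [76, 78, 79, 78, 78, 75, 78, 78, 77, 77, 77, 97, 115, 115, 116, 114, 114, 112, 114, 80, 8, 1, 0, 0]
```

```bash
python3 -c "
from pnp import *
im=manip.get_image('wrist')
pnp([[251,120],[388.5,121],[383,332.5],[252,332.5]],im)
print(proj(im,np.array([[.4633,-.1666,.06]])))"
```

```text
err [0.7] centre [ 0.4594 -0.1331  0.0667] xaxis [ 0.093 -0.976  0.197] pitch 11.3 yaw -84.5 roll -0.8
err [5.88] centre [ 0.4585 -0.128   0.0656] xaxis [ 0.071 -0.838  0.541] pitch 32.7 yaw -85.2 roll 3.4
[[319.18004787 297.74915815]]
```

The metal has crept to the top of the pads, near the toe, where the fingers would foul the bottom cleat's leg. I'll park the cleat inverted on the bottom cleat, shifted about 33 mm past its leg where it stands stably. Then I'll regrip nearer the heel and slide it into line.

Request:
{"fn": "carry_out", "kwargs": {"gripper": [0.6,0.6,0.6,0.6,0.6,0.6,0.6,0.6,0.6], "linear": [[0,0,0],[0,0,0],[0,0,0.5],[0,0,1],[0,0,1.4],[0,0,1.5],[0,0,1.2],[0,0,0],[0,0,0]], "turn": [0,0,0,0,0,0,0,0,0], "grip_force": 110}}

```text
time_s: 34.25
position: [0.463, -0.1657, 0.0861]
tool_rot: [-88.8, 1.0, -83.6]
force: [-0.7, 0.9, -4.9]
opening: 0.046
```

Request:
{"fn": "carry_out", "kwargs": {"gripper": [0.6,0.6,0.6,0.6,0.6,0.6,0.6,0.6,0.6,0.6,0.6,0.6], "linear": [[0,-0.4,0.3],[0.1,-0.8,0.2],[0.1,-1,0],[0.1,-1.2,0],[0.15,-1.2,0],[0.15,-1.2,0],[0.15,-1.2,0],[0.1,-1,0],[0.1,-0.8,0],[0.1,-0.5,0],[0,0,0],[0,0,0]], "turn": [0,0,0,0,0,0,0,0,0,0,0,0]}}

```text
time_s: 35.45
position: [0.4726, -0.2683, 0.0886]
tool_rot: [-89.0, 1.1, -83.8]
force: [-0.2, -0.2, -4.5]
opening: 0.0463
```

```bash
python3 -c "
from pnp import *
st();im=meas()
"
```

```text
35.45 pos [ 472.6 -268.3   88.6] rot [-89.    1.1 -83.8] F [-0.2 -0.2 -4.5] T [-0.23 -0.    0.02] open 46.3 q [-38.  12. 110.   2.  58. -45.]
top rows [np.int64(122), np.int64(92), np.int64(90), np.int64(64)]Traceback (most recent call last):
  File "<string>", line 3, in <module>
    st();im=meas()
            ~~~~^^
  File "pnp.py", line 17, in meas
    for r in range(min(top)+10,300,15): k=np.flatnonzero(m[r]); print((r,k[0],k[-1]),end=" ")
                                                                         ~^^^
IndexError: index 0 is out of bounds for axis 0 with size 0
```

Request:
{"fn": "carry_out", "kwargs": {"gripper": [0.6,0.6,0.6,0.6,0.6,0.6,0.6,0.6,0.6,0.6], "linear": [[0.05,-0.4,0],[0.05,-0.3,0],[0,-0.1,-0.5],[0,0,-0.8],[0,0,-0.9],[0,0,-0.7],[0,0,-0.4],[0,0,-0.2],[0,0,0],[0,0,0]], "turn": [0,0,0,0,0,0,0,0,0,0]}}

```text
time_s: 36.5
position: [0.4742, -0.2772, 0.0523]
tool_rot: [-89.0, 1.0, -83.6]
force: [-0.5, -0.2, -2.6]
opening: 0.0465
```

```bash
python3 -c "
from pnp import *
view('v16.png')"
```

```text
36.5 pos [ 474.2 -277.2   52.3] rot [-89.    1.  -83.6] F [-0.5 -0.2 -2.6] T [-0.09  0.16  0.09] open 46.5 q [-38.  16. 110.   2.  54. -46.]
```

View pics/v16.png

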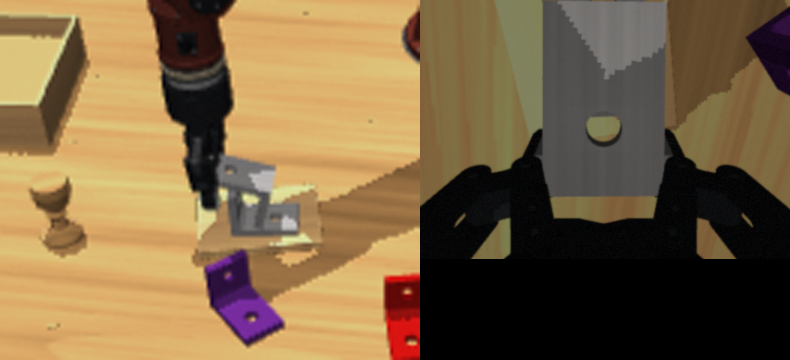

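Request:
{"fn": "carry_out", "kwargs": {"gripper": [0.6,0.6,0.6,0.6,0.6,0.6,0.6,0.6,0.6], "linear": [[0,0,0],[0,0,0],[0,-0.15,-0.2],[0.02,-0.2,-0.3],[0.02,-0.2,-0.3],[0.02,-0.2,-0.3],[0.02,-0.15,-0.25],[0,0,0],[0,0,0]], "turn": [0,0,0,0,0,0,0,0,0], "grip_force": 20}}

```text
time_s: 37.5
position: [0.476, -0.2884, 0.0414]
tool_rot: [-88.9, 0.9, -83.5]
force: [-2.3, -0.3, 4.4]
opening: 0.0461
```

```bash
python3 -c "
from pnp import *
st()"
```

```text
37.5 pos [ 476.  -288.4   41.4] rot [-88.9   0.9 -83.5] F [-2.3 -0.3  4.4] T [0.33 0.53 0.19] open 46.1 q [-39.  18. 109.   2.  53. -47.]
```

Request:
{"fn": "carry_out", "kwargs": {"gripper": [0.3,0.1,0.1,0.1,0.1], "linear": [[0,0,0],[0,0,0],[0,0,0],[0,0,0],[0,0,0]], "turn": [0,0,0,0,0]}}

```text
time_s: 38.0
position: [0.4779, -0.2879, 0.0402]
tool_rot: [-88.6, 0.8, -83.7]
force: [0.7, -0.1, -0.5]
opening: 0.0768
```

Request:
{"fn": "carry_out", "kwargs": {"gripper": [0.1,0.1,0.1,0.1,0.1,0.1,0.1], "linear": [[0,0,1],[0,0,2],[0,0,3],[0,0.3,3.5],[0,0.5,2.5],[0,0,0],[0,0,0]], "turn": [0,0,0,0,0,0,0]}}

```text
time_s: 38.7
position: [0.4772, -0.2788, 0.167]
tool_rot: [-88.6, 0.8, -83.7]
force: [0.0, -0.1, -0.9]
opening: 0.077
```

```bash
python3 -c "
from pnp import *
view('v17.png'); im=shot('wrist','w17.png')
a=cv2.imread('pics/v17.png')[:,:420]; b=cv2.imread('pics/w17.png'); b=cv2.resize(b[:300,130:510],(456,360))
cv2.imwrite('pics/v17b.png',np.hstack([a[:,90:],b]))"
```

```text
38.7 pos [ 477.2 -278.8  167. ] rot [-88.6   0.8 -83.7] F [ 0.  -0.1 -0.9] T [ 0.02 -0.01 -0.02] open 77.0 q [-38.   7. 106.   2.  67. -45.]
```

View pics/v17b.png

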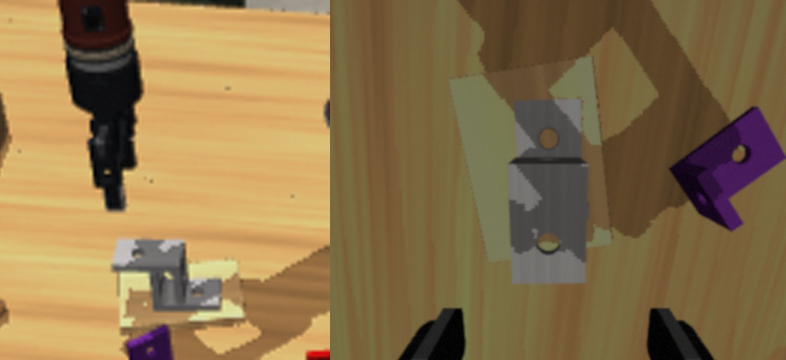

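```bash
python3 - <<'E'
from h import *
im=manip.get_image("wrist"); gr=cv2.GaussianBlur(cv2.cvtColor(im["pixels"],cv2.COLOR_RGB2GRAY),(3,3),0); g=cv2.cvtColor(im["pixels"],cv2.COLOR_RGB2HSV)
m=cv2.inRange(g,(0,0,35),(179,60,255)); m[:,:250]=0;m[:,370:]=0;m[260:]=0
c=max(cv2.findContours(m,0,1)[0],key=cv2.contourArea); print(cv2.boundingRect(c))
for r in (90,100,115,125,140,160,190,215,228): k=np.flatnonzero(m[r]); print(r,k[0],k[-1],end="; ")
print([ (np.flatnonzero(m[:,cc])[[0,-1]]).tolist() for cc in (288,300,312,325,335)], gr[126:142,300].tolist(),gr[126:142,330].tolist())
R=lambda p,z:ray(im,p,z)[:,:2].round(4).tolist()
print("a heel",R([[280,136.5],[344,136.5]],.082),"a toe",R([[281.5,236],[342.5,235.5]],.082),"base toe",R([[283.3,83.5],[338,82.5]],.022))
E
```

```text
(278, 82, 68, 156)
90 284 339; 100 284 339; 115 285 339; 125 286 339; 140 278 345; 160 279 344; 190 281 343; 215 281 342; 228 282 343; [[85, 236], [84, 236], [84, 236], [83, 236], [82, 236]] [74, 74, 74, 74, 72, 62, 47, 38, 35, 36, 43, 56, 68, 73, 73, 73] [77, 78, 78, 78, 75, 64, 48, 37, 36, 37, 44, 57, 69, 74, 74, 74]
a heel [[0.4442, -0.2236], [0.4913, -0.2186]] a toe [[0.4511, -0.3029], [0.5007, -0.2976]] base toe [[0.4383, -0.1829], [0.4866, -0.1767]]
```

Both views show cleat a parked level on the bottom cleat, which hasn't moved. Next I regrip it near its corner and slide it 41 mm into line.

Request:
{"fn": "carry_out", "kwargs": {"gripper": [0,0,0,0,0,0,0,0,0], "linear": [[-0.2,0.8,0],[-0.3,1.3,-1],[-0.2,1.2,-2],[-0.1,0.8,-2.2],[0,0.3,-2.2],[0,0,-2],[0,0,-1.2],[0,0,0],[0,0,0]], "turn": [0,0,0,0,0,0,0,0,0]}}

```text
time_s: 39.8
position: [0.4593, -0.2216, 0.0448]
tool_rot: [-89.5, 1.7, -83.7]
force: [-0.3, -0.9, -0.5]
opening: 0.0853
```

```bash
python3 -c "
from pnp import *
st()"
```

```text
39.8 pos [ 459.3 -221.6   44.8] rot [-89.5   1.7 -83.7] F [-0.3 -0.9 -0.5] T [-0.01  0.02 -0.  ] open 85.3 q [-35.  13. 114.   2.  53. -42.]
```

Request:
{"fn": "carry_out", "kwargs": {"gripper": [0,0,0,0,0,0], "linear": [[0.3,-0.4,0.1],[0.3,-0.4,0.1],[0.2,-0.3,0.1],[0.05,-0.1,0],[0,0,0],[0,0,0]], "turn": [0,0,0,0,0,0]}}

```text
time_s: 40.4
position: [0.4721, -0.2377, 0.0525]
tool_rot: [-89.1, 1.4, -83.7]
force: [0.6, 1.1, 0.7]
opening: 0.0855
```

```bash
python3 -c "
from pnp import *
st()"
```

```text
40.4 pos [ 472.1 -237.7   52.5] rot [-89.1   1.4 -83.7] F [0.6 1.1 0.7] T [-0.03  0.04  0.04] open 85.5 q [-35.  14. 112.   2.  54. -43.]
```

Request:
{"fn": "carry_out", "kwargs": {"gripper": [0,0,0,0.3,0.6,0.6,0.6,0.6,0.6,0.6,0.6], "linear": [[-0.15,0.25,0],[-0.1,0.15,0],[0,0,0],[0,0,0],[0,0,0],[0,0,0],[0,0,0],[0,0,0],[0,0,0],[0,0,0],[0,0,0]], "turn": [0,0,0,0,0,0,0,0,0,0,0], "grip_force": 50}}

```text
time_s: 41.5
position: [0.4692, -0.2328, 0.0526]
tool_rot: [-89.1, 1.4, -83.7]
force: [0.0, 1.4, 0.9]
opening: 0.0488
```

```bash
python3 -c "
from pnp import *
st()"
```

```text
41.5 pos [ 469.2 -232.8   52.6] rot [-89.1   1.4 -83.7] F [0.  1.4 0.9] T [-0.01  0.09  0.  ] open 48.8 q [-35.  13. 113.   2.  54. -43.]
```

Request:
{"fn": "carry_out", "kwargs": {"gripper": [0.6,0.6,0.6,0.6,0.6,0.6,0.6,0.6,0.6,0.6,0.6], "linear": [[0,0,0],[0,0,0.3],[0,0,0.3],[-0.03,0.4,0.1],[-0.06,0.6,0],[-0.07,0.7,0],[-0.07,0.7,0],[-0.06,0.6,0],[-0.05,0.4,0],[0,0,0],[0,0,0]], "turn": [0,0,0,0,0,0,0,0,0,0,0], "grip_force": 110}}

```text
time_s: 42.6
position: [0.4605, -0.1915, 0.0553]
tool_rot: [-89.6, 1.9, -83.6]
force: [-0.9, -0.5, -4.8]
opening: 0.0482
```

```bash
python3 -c "
from pnp import *
st()"
```

```text
42.6 pos [ 460.5 -191.5   55.3] rot [-89.6   1.9 -83.6] F [-0.9 -0.5 -4.8] T [ 0.02  0.01 -0.01] open 48.2 q [-32.  11. 116.   2.  54. -39.]
```

Request:
{"fn": "carry_out", "kwargs": {"gripper": [0.6,0.6,0.6,0.6], "linear": [[0.2,0,0.1],[0.2,0,0],[0,0,0],[0,0,0]], "turn": [0,0,0,0]}}

```text
time_s: 43.0
position: [0.4656, -0.1926, 0.0568]
tool_rot: [-89.6, 1.8, -83.7]
force: [0.5, 0.6, -5.8]
opening: 0.0484
```

```bash
python3 - <<'E'
from h import *
st(); im=shot("wrist","w18.png"); g=cv2.cvtColor(im["pixels"],cv2.COLOR_RGB2HSV)
b=manip.get_image("scene"); p=proj(b,manip.observe()["position"])[0].astype(int)
c=cv2.resize(b["pixels"][p[1]-45:p[1]+35,p[0]-50:p[0]+50,::-1],None,fx=4,fy=4,interpolation=cv2.INTER_CUBIC)
w=cv2.resize(im["pixels"][130:,190:450,::-1],None,fx=320/270,fy=320/270)
cv2.imwrite("pics/v18.png",np.hstack([c,w]))
E
```

```text
43.0 pos [ 465.6 -192.6   56.8] rot [-89.6   1.8 -83.7] F [ 0.5  0.6 -5.8] T [ 0.03  0.03 -0.06] open 48.4 q [-31.  11. 115.   2.  55. -39.]
```

View pics/v18.png

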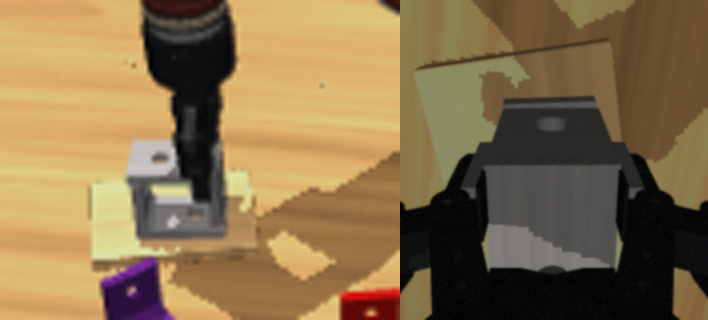

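Request:
{"fn": "carry_out", "kwargs": {"gripper": [0.6,0.6,0.6,0.6,0.6], "linear": [[0,0.1,-0.2],[0,0,-0.2],[0,0,-0.1],[0,0,0],[0,0,0]], "turn": [0,0,0,0,0]}}

```text
time_s: 43.6
position: [0.466, -0.1918, 0.0533]
tool_rot: [-89.5, 1.8, -83.7]
force: [-0.7, -1.1, -4.6]
opening: 0.0485
```

```bash
python3 -c "
from pnp import *
st()"
```

```text
43.6 pos [ 466.  -191.8   53.3] rot [-89.5   1.8 -83.7] F [-0.7 -1.1 -4.6] T [ 0.03  0.04 -0.06] open 48.5 q [-31.  12. 115.   2.  54. -39.]
```

Request:
{"fn": "carry_out", "kwargs": {"gripper": [0.6,0.6,0.6,0.35,0,0,0,0,0,0,0,0], "linear": [[0,0,-0.1],[0,0,-0.1],[0,0,0],[0,0,0],[0,0,0],[0,0,0],[0,0,1],[0,0,2],[0,0,3],[0,1,3.5],[0,1,2.5],[0,0,0]], "turn": [0,0,0,0,0,0,0,0,0,0,0,0], "grip_force": 40}}

```text
time_s: 44.8
position: [0.4691, -0.1734, 0.1819]
tool_rot: [-89.1, 1.5, -83.7]
force: [0.5, -0.4, -0.3]
opening: 0.0855
```

Request:
{"fn": "carry_out", "kwargs": {"gripper": [0,0,0], "linear": [[0,1.5,3],[0,1,2],[0,0,0]], "turn": [0,0,0]}}

```text
time_s: 45.1
position: [0.4687, -0.1483, 0.2331]
tool_rot: [-89.1, 1.4, -83.7]
force: [0.8, -0.1, -0.1]
opening: 0.0856
```

```bash
python3 -c "
from pnp import *
st(); im=shot('wrist','w19.png'); print(im['position'],im['orientation'])
P=[(.082,[.4635,-.18])]
"
```

```text
45.1 pos [ 468.7 -148.3  233.1] rot [-89.1   1.4 -83.7] F [ 0.8 -0.1 -0.1] T [-0.06  0.02 -0.01] open 85.6 q [-27.  -4. 110.   2.  74. -34.]
[ 0.45861749 -0.07353199  0.37763078] [163.25383924  -0.85962232   6.17053615]
```

View pics/w19.png

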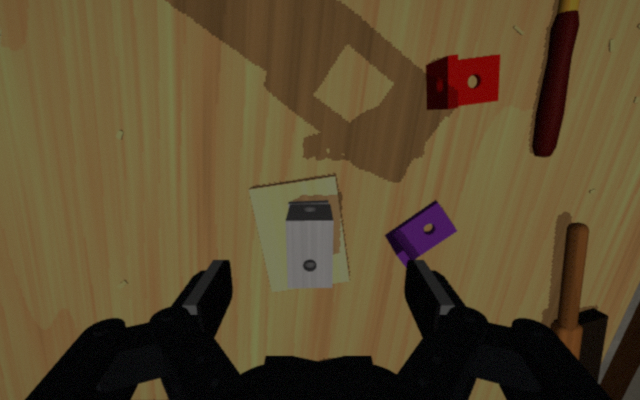

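```bash
python3 - <<'E'
from h import *
im=manip.get_image("wrist"); g=cv2.cvtColor(im["pixels"],cv2.COLOR_RGB2HSV); gr=g[...,2]
m=cv2.inRange(g,(0,0,20),(179,70,255)); m[:,:270]=0;m[:,350:]=0;m[310:]=0;m[:190]=0
for r in range(198,296,4): k=np.flatnonzero(m[r]); print((r,*k[[0,-1]]) if len(k) else r,end=" ")
print(gr[196:226,300].tolist(),gr[280:296,300].tolist(),gr[280:296,325].tolist())
R=lambda p,z:ray(im,p,z)[:,:2].mean(0).round(4)
h=R([[285.5,219],[334,219]],.082);t=R([[288,288],[333.5,288]],.082);b=R([[289,202.5],[331.5,202.5]],.022)
print(h,t,b,t-h,np.degrees(np.arctan2(*(t-h)[::-1])))
E
```

```text
198 (202, np.int64(290), np.int64(328)) (206, np.int64(288), np.int64(330)) (210, np.int64(290), np.int64(331)) (214, np.int64(289), np.int64(331)) (218, np.int64(287), np.int64(332)) (222, np.int64(285), np.int64(334)) (226, np.int64(286), np.int64(333)) (230, np.int64(286), np.int64(341)) (234, np.int64(286), np.int64(342)) (238, np.int64(274), np.int64(343)) (242, np.int64(270), np.int64(343)) (246, np.int64(272), np.int64(343)) (250, np.int64(272), np.int64(343)) (254, np.int64(277), np.int64(345)) (258, np.int64(270), np.int64(345)) (262, np.int64(271), np.int64(346)) (266, np.int64(270), np.int64(345)) (270, np.int64(274), np.int64(347)) (274, np.int64(273), np.int64(346)) (278, np.int64(270), np.int64(347)) (282, np.int64(275), np.int64(333)) (286, np.int64(276), np.int64(332)) (290, np.int64(277), np.int64(282)) 294 [115, 105, 101, 98, 90, 70, 41, 46, 51, 38, 33, 33, 33, 31, 34, 35, 36, 36, 34, 33, 36, 37, 35, 38, 56, 90, 109, 112, 110, 111] [111, 111, 113, 113, 112, 111, 113, 112, 114, 115, 119, 119, 118, 119, 117, 118] [115, 114, 115, 112, 113, 112, 114, 115, 117, 118, 119, 118, 118, 119, 118, 118]
[ 0.465  -0.1792] [ 0.4742 -0.2604] [ 0.4648 -0.1792] [ 0.0092 -0.0812] -83.53592568062317
```

Cleat a lines up with the bottom cleat to about 2 mm: its heel edge is at (0.465,-0.179), against the base toe at (0.465,-0.179). Now for cleat b.

Request:
{"fn": "carry_out", "kwargs": {"gripper": [0,0,0,0,0,0,0,0,0,0,0,0], "linear": [[0,2,0],[0,4,0],[0,4.5,0],[0,4.5,0],[0,4.5,0],[0,4.5,0],[0,4,0],[0,3,0],[0,1.5,0],[0,0,0],[0,0,0],[0,0,0]], "turn": [0,0,0,0,0,0,0,0,0,0,0,0]}}

```text
time_s: 46.4
position: [0.4551, 0.1791, 0.2036]
tool_rot: [-91.5, 1.4, -84.5]
force: [0.2, -1.3, -0.7]
opening: 0.0852
```

```bash
python3 - <<'E'
from h import *
st(); im=shot("wrist","w20.png"); g=cv2.cvtColor(im["pixels"],cv2.COLOR_RGB2HSV)
m=cv2.inRange(g,(0,0,45),(179,60,255)); m[270:]=0
for c in cv2.findContours(m,0,1)[0]:
    if cv2.contourArea(c)>600:
        print(cv2.contourArea(c))
        for q in cv2.approxPolyDP(cv2.convexHull(c),3,True)[:,0]: print(q,*[ray(im,q,z)[0,:2].round(4) for z in (.01,.06)])
E
```

```text
46.4 pos [455.1 179.1 203.6] rot [-91.5   1.4 -84.5] F [ 0.2 -1.3 -0.7] T [ 0.02  0.   -0.01] open 85.2 q [ 12.  -2. 111.   2.  72.   6.]
1033.0
[545 194] [0.709 0.19 ] [0.671  0.1995]
[534 267] [0.7244 0.0983] [0.6841 0.1214]
[520 269] [0.7084 0.0938] [0.6705 0.1175]
[533 194] [0.6956 0.1886] [0.6596 0.1984]
3646.0
[321  72] [0.4421 0.2941] [0.4435 0.2883]
[358  99] [0.4837 0.2715] [0.479 0.269]
[315 168] [0.4452 0.1934] [0.4462 0.2025]
[273 139] [0.3959 0.221 ] [0.4042 0.226 ]
```

View pics/w20.png

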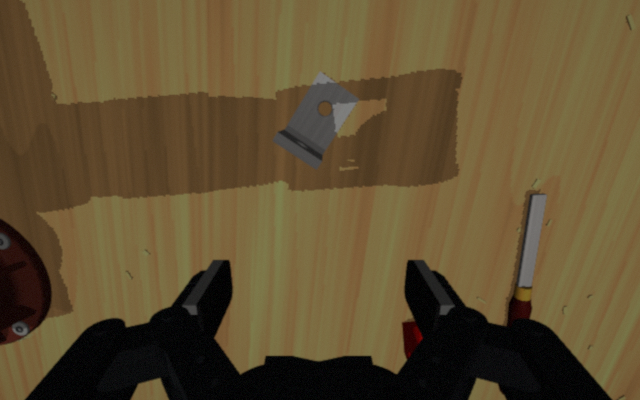

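Request:
{"fn": "carry_out", "kwargs": {"gripper": [0,0,0,0,0,0,0,0,0], "linear": [[-0.4,0.6,-1],[-0.5,0.8,-1.5],[-0.5,0.8,-2],[-0.4,0.6,-2],[-0.3,0.5,-1.5],[-0.2,0.3,-1],[0,0,-0.5],[0,0,0],[0,0,0]], "turn": [-0.07,-0.12,-0.13,-0.13,-0.1,-0.05,0,0,0]}}

```text
time_s: 47.35
position: [0.4352, 0.2062, 0.1066]
tool_rot: [-91.1, 1.3, -121.1]
force: [0.4, 0.6, 0.6]
opening: 0.0854
```

```bash
python3 -c "
from pnp import *
st()"
```

```text
47.35 pos [435.2 206.2 106.6] rot [ -91.1    1.3 -121.1] F [0.4 0.6 0.6] T [ 0.   -0.06 -0.02] open 85.4 q [ 16.   3. 117.   2.  59.  46.]
```

Request:
{"fn": "carry_out", "kwargs": {"gripper": [0,0,0,0,0,0,0,0,0,0], "linear": [[-0.2,0.4,0],[-0.2,0.4,-0.7],[-0.15,0.3,-1.5],[0,0.1,-2],[0,0,-2],[0,0,-1.3],[0,0,-0.7],[0,0,-0.3],[0,0,0],[0,0,0]], "turn": [0.035,0,0,0,0,0,0,0,0,0]}}

```text
time_s: 48.35
position: [0.4344, 0.2218, 0.023]
tool_rot: [-90.6, 1.8, -118.7]
force: [0.3, -1.1, -0.5]
opening: 0.0853
```

```bash
python3 -c "
from pnp import *
st()"
```

```text
48.35 pos [434.4 221.8  23. ] rot [ -90.6    1.8 -118.7] F [ 0.3 -1.1 -0.5] T [-0.03 -0.03  0.03] open 85.3 q [ 18.  12. 119.   2.  48.  45.]
```

Request:
{"fn": "carry_out", "kwargs": {"gripper": [0,0,0,0,0.4,0.6,0.6,0.6,0.6,0.6,0.6], "linear": [[-0.3,-0.1,-0.5],[-0.2,0,-0.4],[-0.05,0,-0.2],[0,0,0],[0,0,0],[0,0,0],[0,0,0],[0,0,0],[0,0,0],[0,0,0],[0,0,0]], "turn": [0,0,0,0,0,0,0,0,0,0,0], "grip_force": 50}}

```text
time_s: 49.45
position: [0.4302, 0.2213, 0.0134]
tool_rot: [-90.4, 2.0, -118.6]
force: [-0.3, -0.1, 1.1]
opening: 0.0493
```

Request:
{"fn": "carry_out", "kwargs": {"gripper": [0.6,0.6,0.6,0.6,0.6], "linear": [[0,0,0],[0,0,0],[0,0,0.3],[0,0,0],[0,0,0]], "turn": [0,0,0,0,0], "grip_force": 110}}

```text
time_s: 49.95
position: [0.4277, 0.2203, 0.0147]
tool_rot: [-90.6, 1.8, -118.6]
force: [-0.5, -0.5, -3.9]
opening: 0.0484
```

```bash
python3 - <<'E'
from pnp import *
st(); im=shot("wrist","w21.png"); g=cv2.cvtColor(im["pixels"],cv2.COLOR_RGB2HSV)
m=cv2.inRange(g,(0,0,45),(179,60,255)); m[:,:225]=0;m[:,412:]=0;m[:60]=0
c=max(cv2.findContours(m,0,1)[0],key=cv2.contourArea)
for q in cv2.approxPolyDP(cv2.convexHull(c),3,True)[:,0]: print(q,ray(im,q,.012)[0,:2].round(4),ray(im,q,.003)[0,:2].round(4))
E
```

```text
49.95 pos [427.7 220.3  14.7] rot [ -90.6    1.8 -118.6] F [-0.5 -0.5 -3.9] T [-0.1   0.04  0.01] open 48.4 q [ 18.  12. 120.   2.  47.  45.]
[364 123] [0.4816 0.272 ] [0.4825 0.2712]
[364 274] [0.4461 0.2   ] [0.4449 0.1948]
[318 299] [0.4163 0.1981] [0.4133 0.1928]
[272 278] [0.4003 0.2219] [0.3963 0.218 ]
[263 127] [0.4385 0.2934] [0.4368 0.2939]
```

Request:
{"fn": "carry_out", "kwargs": {"gripper": [0.6,0.6,0.6,0.6,0.6,0.6,0.6,0.6,0.6,0.6,0.6,0.6], "linear": [[0,0,1.5],[0,0,3],[0,-0.5,4],[0.2,-1.5,4],[0.3,-3,3],[0.4,-4,1],[0.5,-4,0],[0.5,-4,0],[0.5,-4,0],[0.5,-4,0],[0.4,-4,0],[0.4,-3.5,0]], "turn": [0,0,0,0.05,0.07,0.08,0.08,0.08,0.08,0.08,0.08,0]}}

```text
time_s: 51.2
position: [0.4569, -0.115, 0.1812]
tool_rot: [-90.6, 1.2, -82.2]
force: [0.8, -0.1, -3.8]
opening: 0.048
```

Request:
{"fn": "carry_out", "kwargs": {"gripper": [0.6,0.6,0.6,0.6,0.6,0.6,0.6], "linear": [[0.3,-3,0],[0.2,-2.5,0],[0.2,-2,0],[0,-1,0],[0,-0.3,0],[0,0,0],[0,0,0]], "turn": [0,0,0,0,0,0,0]}}

```text
time_s: 51.9
position: [0.4612, -0.2092, 0.1773]
tool_rot: [-90.8, 1.4, -82.6]
force: [-0.2, 0.3, -4.0]
opening: 0.0485
```

```bash
python3 -c "
from pnp import *
st()"
```

```text
51.9 pos [ 461.2 -209.2  177.3] rot [-90.8   1.4 -82.6] F [-0.2  0.3 -4. ] T [-0.11 -0.05  0.04] open 48.5 q [-33.   2. 110.   1.  69. -40.]
```

Request:
{"fn": "carry_out", "kwargs": {"gripper": [0.6,0.6,0.6,0.6,0.6,0.6,0.6,0.6], "linear": [[0.3,-0.8,-0.6],[0.3,-1,-1],[0.3,-0.9,-1.2],[0.2,-0.7,-1],[0.1,-0.4,-0.7],[0,-0.1,-0.3],[0,0,0],[0,0,0]], "turn": [-0.02,0,0,0,0,0,0,0]}}

```text
time_s: 52.7
position: [0.4735, -0.2487, 0.1228]
tool_rot: [-91.0, 1.5, -83.7]
force: [0.0, -0.6, -4.7]
opening: 0.0488
```

```bash
python3 - <<'E'
from pnp import *
st(); im=shot("wrist","w22.png")
b=manip.get_image("scene"); p=proj(b,manip.observe()["position"])[0].astype(int)
c=cv2.resize(b["pixels"][p[1]-35:p[1]+65,p[0]-50:p[0]+50,::-1],None,fx=3.5,fy=3.5,interpolation=cv2.INTER_CUBIC)
w=cv2.resize(im["pixels"][100:,190:450,::-1],None,fx=350/300,fy=350/300)
cv2.imwrite("pics/v22.png",np.hstack([c,w]))
E
```

```text
52.7 pos [ 473.5 -248.7  122.8] rot [-91.    1.5 -83.7] F [ 0.  -0.6 -4.7] T [-0.07 -0.02  0.06] open 48.8 q [-36.  10. 108.   1.  64. -42.]
```

View pics/v22.png

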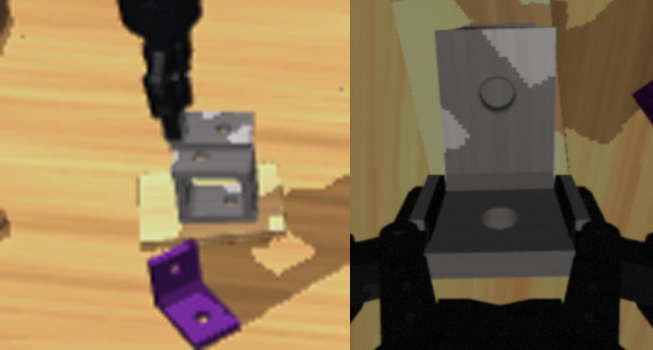

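```bash
python3 - <<'E'
from pnp import *
im=manip.get_image("wrist"); gr=cv2.cvtColor(im["pixels"],cv2.COLOR_RGB2GRAY)
print([gr[112:140,c].tolist() for c in (275,300)])
for z in (.109,.119): r=ray(im,[[263,128],[364,123.5]],z)[:,:2]; print(r.round(4),r.mean(0).round(4))
E
```

```text
[[131, 130, 131, 132, 133, 131, 131, 132, 132, 133, 131, 131, 123, 99, 80, 85, 85, 86, 84, 86, 85, 85, 86, 86, 85, 86, 84, 84], [93, 91, 91, 91, 92, 91, 90, 90, 85, 79, 73, 47, 62, 84, 86, 86, 87, 87, 84, 85, 85, 86, 85, 87, 86, 85, 86, 84]]
[[ 0.4381 -0.1843]
 [ 0.4893 -0.1764]] [ 0.4637 -0.1804]
[[ 0.44   -0.1836]
 [ 0.4879 -0.1762]] [ 0.464  -0.1799]
```

Request:
{"fn": "carry_out", "kwargs": {"gripper": [0.6,0.6,0.6,0.6,0.6,0.6,0.6,0.6], "linear": [[0,0,-0.4],[0,0,-0.6],[0,0,-0.6],[0,0,-0.4],[0,0,-0.2],[0,0,-0.1],[0,0,0],[0,0,0]], "turn": [0,0,0,0,0,0,0,0]}}

```text
time_s: 53.65
position: [0.4743, -0.2485, 0.0994]
tool_rot: [-90.8, 1.4, -83.7]
force: [-1.0, 0.2, -3.8]
opening: 0.0485
```

```bash
python3 -c "
from pnp import *
st()"
```

```text
53.65 pos [ 474.3 -248.5   99.4] rot [-90.8   1.4 -83.7] F [-1.   0.2 -3.8] T [-0.14  0.01 -0.04] open 48.5 q [-35.  11. 109.   1.  61. -42.]
```

Request:
{"fn": "carry_out", "kwargs": {"gripper": [0.6,0.6,0.6,0.6,0.6], "linear": [[0,0,-0.2],[0,0,-0.15],[0,0,-0.1],[0,0,0],[0,0,0]], "turn": [0,0,0,0,0], "grip_force": 40}}

```text
time_s: 54.15
position: [0.475, -0.2489, 0.0965]
tool_rot: [-90.8, 1.4, -83.6]
force: [-0.8, 0.6, -4.2]
opening: 0.0487
```

```bash
python3 -c "
from pnp import *
st()"
```

```text
54.15 pos [ 475.  -248.9   96.5] rot [-90.8   1.4 -83.6] F [-0.8  0.6 -4.2] T [0.03 0.   0.05] open 48.7 q [-35.  12. 109.   1.  61. -42.]
```

Request:
{"fn": "carry_out", "kwargs": {"gripper": [0.6,0.6,0.6,0.6], "linear": [[0,0,-0.1],[-0.1,0,-0.1],[0,0,0],[0,0,0]], "turn": [0,0,0,0], "grip_force": 40}}

```text
time_s: 54.55
position: [0.4751, -0.2491, 0.0962]
tool_rot: [-90.6, 1.4, -83.6]
force: [-0.3, 0.7, -0.3]
opening: 0.0485
```

```bash
python3 -c "
from pnp import *
st()"
```

```text
54.55 pos [ 475.1 -249.1   96.2] rot [-90.6   1.4 -83.6] F [-0.3  0.7 -0.3] T [0.24 0.11 0.12] open 48.5 q [-36.  12. 109.   1.  61. -42.]
```

Request:
{"fn": "carry_out", "kwargs": {"gripper": [0.4,0.3,0.1,0,0,0,0,0,0,0,0,0], "linear": [[0,0,0],[0,0,0],[0,0,0],[0,0,0],[0,0,0.5],[0,0,1.5],[0,0,2.5],[0,0,3],[0,1,3],[0,2,2],[0,2,1],[0,0,0]], "turn": [0,0,0,0,0,0,0,0,0,0,0,0]}}

```text
time_s: 55.75
position: [0.4771, -0.2002, 0.2456]
tool_rot: [-90.1, 0.9, -83.8]
force: [0.3, 0.2, -0.3]
opening: 0.0856
```

Request:
{"fn": "carry_out", "kwargs": {"gripper": [0,0,0,0], "linear": [[0,2,1],[0,1,0],[0,0,0],[0,0,0]], "turn": [0,0,0,0]}}

```text
time_s: 56.15
position: [0.4773, -0.1713, 0.2576]
tool_rot: [-89.9, 0.6, -83.7]
force: [-0.5, 0.9, -0.3]
opening: 0.0852
```

```bash
python3 - <<'E'
from pnp import *
st(); im=shot("wrist","w23.png")
b=manip.get_image("scene"); p=proj(b,[.469,-.22,.07])[0].astype(int)
c=cv2.resize(b["pixels"][p[1]-50:p[1]+50,p[0]-50:p[0]+50,::-1],None,fx=4,fy=4,interpolation=cv2.INTER_CUBIC)
cv2.imwrite("pics/v23.png",np.hstack([c,im["pixels"][:,170:470,::-1]]))
E
```

```text
56.15 pos [ 477.3 -171.3  257.6] rot [-89.9   0.6 -83.7] F [-0.5  0.9 -0.3] T [-0.01 -0.02 -0.04] open 85.2 q [-28.  -3. 106.   1.  77. -34.]
```

View pics/v23.png

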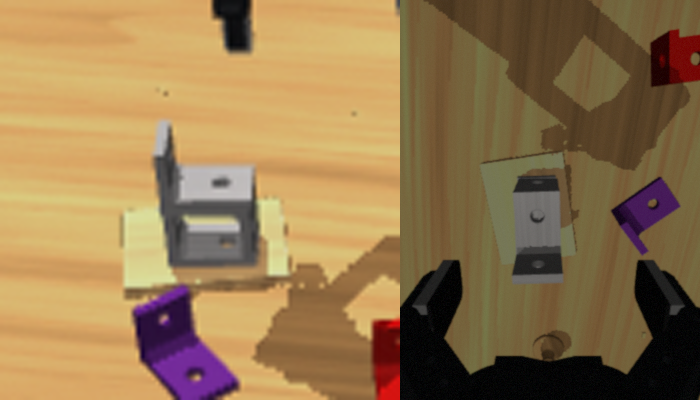

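```bash
python3 - <<'E'
from pnp import *
im=manip.get_image("wrist"); gr=cv2.cvtColor(im["pixels"],cv2.COLOR_RGB2GRAY)
print(gr[174:200,300].tolist(),gr[274:290,300].tolist()); 
for r in (200,225,265,279): print(r,gr[r,276:292].tolist(),gr[r,324:340].tolist())
R=lambda p,z:ray(im,p,z)[:,:2].mean(0).round(4)
print("b toe",R([[285,190.5],[331,190.5]],.092),"b lip",R([[282.5,283],[333.5,282]],.142),"base toe",R([[287,178],[329,178]],.022))
E
```

```text
[79, 71, 54, 49, 51, 36, 33, 32, 33, 33, 33, 35, 35, 35, 34, 35, 33, 47, 82, 112, 114, 113, 112, 110, 113, 113] [53, 81, 102, 102, 106, 107, 107, 106, 105, 103, 104, 106, 107, 107, 105, 106]
200 [115, 115, 114, 112, 115, 114, 115, 114, 113, 113, 113, 114, 113, 113, 113, 114] [116, 113, 116, 116, 117, 108, 99, 90, 90, 89, 88, 89, 88, 88, 85, 74]
225 [114, 115, 115, 114, 114, 115, 114, 113, 113, 111, 108, 110, 110, 110, 110, 108] [114, 113, 110, 111, 110, 111, 103, 88, 82, 83, 87, 88, 90, 91, 97, 105]
265 [102, 102, 102, 106, 108, 107, 105, 99, 76, 40, 35, 35, 33, 33, 34, 32] [33, 33, 35, 35, 35, 34, 35, 37, 66, 90, 99, 97, 97, 99, 100, 101]
279 [105, 105, 108, 106, 104, 104, 107, 105, 106, 106, 105, 107, 106, 106, 105, 106] [106, 104, 104, 105, 106, 105, 105, 104, 104, 100, 98, 98, 99, 100, 103, 103]
b toe [ 0.4672 -0.1784] b lip [ 0.4766 -0.258 ] base toe [ 0.4652 -0.1809]
```

```bash
python3 -c "
from station import manip
print(manip.close_job())"
```

```text
the job is handed in; nothing more can be done
None
```

The pile is built and I handed the job in at about 56 s, under the 72 s limit. The closing call gives no verdict. The gripper was clear of the pile and touching nothing.

**What I did**
- **First cleat:** the tool could not tilt, so I turned the cleat over in a weak grip by pivoting it against the bench and the board's edge. I parked it on the bottom cleat, regripped it near its corner and slid it into line.
- **Second cleat:** I laid it right way up on top, with its short leg above the bottom cleat's.

**What went wrong on the way**
- On the first try the pads ran past the toe and the first cleat tipped back onto its flange.
- On the second try I gripped too near its centre of mass, so it barely turned and I had to grip again.
- In the third try the pads crept towards the toe, which is why I parked and regripped it.

**Last checks**
- The final pictures show the pile standing level and square.
- **Alignment:** the first cleat's edges are within about 2 mm of the bottom cleat's, and the second's within about 3 mm. My measurements are good to about 2 mm.
- **Bottom cleat:** its toe edge measured the same as at the start, to within about 2 mm.
- **Bystanders:** the arm was never sent near the chisel, tin, cup or look-alikes. I made no final measurement of them.

I viewed 23 pictures against the budget of 10.

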